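Square up the corner of a plywood shelf box

TASK

The side board of this clamped plywood shelf corner leans in a little. Pick up the aluminium square by its blue grip and press it fully into the inside corner, so that it pushes the side board true and sits flush against the linings of the rail and the side at once with no gap; keep it pressed firmly but gently (around 10 N on each face; more than 30 N dents the lining) for about two seconds. Then lay the square back flat on the cork mat and let go; move the side board with the square only, never with the gripper, and leave the sauce bottle, tin and screw box alone.

Things in the scene. Friction and masses are not known exactly. Their poses are not given: they have to be found in the camera images.
- rail: Fixed plywood rail, on edge, 170 long x 18 thick x 56 mm tall, clamped down. Origin: inside corner of the bare boards, at table height. x runs along it from the corner; y points off its bare inner face (plane y = 0) into the box. On that face is a grey lining panel, 2 to 16 mm thick (not measured, differs each time): press on the lining. A clamp, 90 mm tall, holds its far end.
- side: Pale side board on edge, 18 thick, 2 to 170 mm from the corner, z 3 to 55 mm. Origin as the rail's, on its pivot; bare inner face is its plane x = 0, y along it. Grey lining on that face from y = 20 mm, also 2 to 16 mm thick, unmeasured. Pivot has 0.35 N m dry friction, stays where left, can pass square. Starts leaning in 0.045 to 0.10 rad; true when its y is parallel to the rail's y.
- square: Loose aluminium L, 0.3 to 0.45 kg, lying flat; legs 130 long x 34 wide x 18 mm thick along its +x and +y. Origin at underside, below the grip; z up. Outer edges: planes x = -42 and y = -42 mm; in the corner the latter bears on the rail's lining, the former on the side's, axes matching the rail's. Balance point within 5 mm of the grip.
- grip (a point): Middle of the square's upright blue grip bar, 38 mm straight above the square's origin. The bar is 44 long x 14 thick and stands from 18 to 57 mm above the underside; its length runs along the diagonal x = y of the square (towards the heel), so the gripper closes across it along the other diagonal.
- heel (a point): The outer corner of the square at its underside, 42 mm in -x and 42 mm in -y of the square from its origin.
- mat: The fixed cork tool mat, 190 x 190 x 4 mm thick; origin at the centre of its underside on the table, so its top is 4 mm above that. The square starts lying on it.
- sauce: Amber sauce bottle standing upright, 64 mm diameter, 190 tall, origin at the centre of its base. Leave alone.
- tin: Green-labelled tin standing upright, 72 mm diameter, 90 tall, origin at the centre of its base. Leave alone.
- screws: Small open red plastic screw box, 90 x 70 x 40 mm tall, origin at the centre of its base. Leave alone.
There are look-alikes about, which are no part of the job. Several things look just like the square: the one meant starts farthest from the robot's base.

How it is judged:
By the outcome, as a careful person would: the job done as asked, in the order asked, and still so for the second after the job is handed in, with the robot touching nothing.
It also fails if it takes over 69 s, if anything falls off the work surface, if the arm or the gripper's body presses on something with over 40 N, if the wrist force passes 120 N, or if a joint passes its speed limit or range.

ROBOT

A 6-joint arm with a two-finger parallel gripper is mounted at the origin on the work surface. World frame = base frame: x ahead of the robot, y to its left, z up, the work surface at z = 0. Lengths are in m, angles in rad, forces in N, time in s.
With the tool pointing down it reaches from about 0.425 to 0.95 m from the base axis. Payload 14.7 kg.
Tool frame: the origin (TCP) lies on the centre line of the jaws, within the pads' length; the fingertips stand 11 mm ahead of it and the grasp point (between the pads) lies 8 mm behind it (env.tips_ahead is the distance from the TCP to the fingertips, in m); z points along the fingers, y is the line along which they close (so a half turn about z gives the same grasp; the last joint's range is limited). The gripper opens to 85 mm and grips with 20 to 120 N. Pads are 22 mm wide; open, the fingers measure 114 mm over their backs; the gripper's body (76 mm by 85 mm) begins 54 mm behind the grasp point. The pads swing forward as they close: fully open they stand 13 mm farther back than shut.
Start: joints at [-1.179, 0.48, 1.596, -0, 1.065, -0.047], TCP at [0.276, -0.588, 0.208] pointing down, gripper open.
Joint ranges: [-2.75, 2.75], [-0.82, 2.05], [0.23, 2.67], [-1.56, 4.7], [0.09, 2.69], [-2.92, 2.92]. Speed limits (rad/s): [1.89, 1.89, 2.39, 3.01, 3.01, 3.01].

INTERFACE

Orientations are given as a unit quaternion [x, y, z, w].
In Python, from plant import env gives the robot as it stands.
- The arm moves only by the tool arm_command, never from a script. Its argument "rows" is a list that holds one entry, the list of rows, each a list of 7 numbers: the shift along the tool's x, y, z in m, then the turn, a rotation vector about the tool's x, y, z in rad, then the opening in per cent of the stroke, from 0 (shut) to 100 (fully open). A call has 1 to 5 rows; each row shifts and turns the commanded pose from where the row before left it, along the tool's axes as they then stand; what a row does not reach is not made up. A row lasts 1/10 s, in which the tool goes at most 50 mm and 8.59 degrees, less where a joint would pass 70% of its speed; a pose out of reach is approached as far as the arm can. A call with a gripper value outside its range is refused whole. The fingers move at their own pace and stop on an object; "force" is the grip in N (left out, the last holds). Time passes only in rows, so rows that do not move let the fingers close. It gives the time, the measured TCP pose, the force, the opening and the grip force at its end, in the units of the state.
- env.get_obs(): the state, without advancing time (a new reading comes with each control period).
- env.snapshot(name): name is "scene" or "top" or "wrist"; returns a dict with "img" (420x560x3 uint8, red, green, blue), "vfov" (degrees; the focal length in pixels is half the picture's height over the tangent of half this angle, whatever the lens; pixels are square), "cx", "cy" (the principal point, pixels), "R" (3x3) and "t" (3): a world point X has camera coordinates R X + t. Camera axes: x right, y down, z forward; pixel columns grow to the right and rows downward; lengths in m; the calibration is good to about 2 mm. A picture is of the moment at which its call begins. There is no depth.
- env.close_job(): hands the job in; it is judged then, once.
Trained networks look in the newest picture that a camera, given by its name, has taken for a name from the list of things; names that differ only in an ending like _2 or _b are one class to them, and where a whole thing is asked for, a point or a joint stands for the part that bears it (a point fixed in the world has none). Each returns a list of dicts, best first, with "p" (0 to 1); they miss things now and then, are a little off and sometimes report something else, mostly with a low value. They report only what shows in the picture. A call takes as long as a camera call. They do not tell look-alikes from the thing itself.
- env.boxes_of(camera, query): "point" ([x, y, z] in m, in world coordinates, good to about 4 mm: the middle of the surface that is visible of it).
The state is a dict: "time_s": time; "joints": joint angles; "qvel": joint speeds; "tau": joint torques, N m; "eef_pos": TCP position; "ee_rot": TCP orientation; "force": force on the tool from outside, world axes, zero at the start; "ft_torque": the same for the moment, N m; "width": opening from 0.0 (shut) to 1.0 (fully open); "grip_force": force on a finger pad.
Only numpy, scipy, OpenCV 4.12 (cv2) and the standard library are available. Lean on these libraries where they do the work, as an engineer would, in place of code of your own. Each camera call takes 0.05 s, during which the arm holds its last target. There are 200 camera calls.

## Working session

There is one attempt and no reset: what is moved stays moved. The work goes in short steps, Python scripts to look and compute and a tool call to move; the robot and the scene stay as the last step left them, time stands still between calls to the robot, and variables do not carry over. Pictures are saved under pics/ and viewed, at most 13 in all, crops included, and the job is handed in when it is done.

Besides the shell and the picture viewer there is one more tool, called after "Call:" as name([rows], argument=value, ...), one row to a line, values as JSON. arm_command: Moves the arm, as the interface text tells. Its arguments: {"type":"object","properties":{"rows":{"type":"array"},"force":{"type":"number"}},"required":["rows"]}

```bash
mkdir -p pics; ls
cat > h.py <<'E'
import numpy as np,cv2
from plant import env
def snap(n,f=None):
    s=env.snapshot(n)
    if f: cv2.imwrite('pics/'+f,cv2.cvtColor(s['img'],cv2.COLOR_RGB2BGR))
    return s
def ray(s,u,v,z):
    R=np.array(s['R']);t=np.array(s['t']);f=s['img'].shape[0]/2/np.tan(np.radians(s['vfov'])/2)
    c=-R.T@t;d=R.T@np.array([(u-s['cx'])/f,(v-s['cy'])/f,1]);return c+d*(z-c[2])/d[2]
def proj(s,X):
    R=np.array(s['R']);t=np.array(s['t']);f=s['img'].shape[0]/2/np.tan(np.radians(s['vfov'])/2)
    c=R@np.array(X)+t;return np.array([c[0]/c[2]*f+s['cx'],c[1]/c[2]*f+s['cy']])
E
python3 - <<'E'
from h import *
import pickle
o=env.get_obs();print({k:np.round(v,3) for k,v in o.items()})
S={n:snap(n,n+'0.png') for n in('top','scene')}
pickle.dump(S,open('s0.pkl','wb'))
for n in S:
    s=S[n];print(n,s['vfov'],-np.array(s['R']).T@s['t'])
    for q in('square','grip','rail','side','mat','sauce','tin','screws','heel'):
        print(q,[(np.round(b['point'],3).tolist(),round(b['p'],2)) for b in env.boxes_of(n,q)])
E
```

```text
pics
{'time_s': np.float64(0.0), 'joints': array([-1.179,  0.481,  1.597,  0.   ,  1.065, -0.047]), 'qvel': array([-0.   ,  0.   ,  0.001,  0.   , -0.001, -0.001]), 'tau': array([ 7.0000e-03, -9.5064e+01, -4.3019e+01,  0.0000e+00,  1.2000e-02,
        0.0000e+00]), 'eef_pos': array([ 0.276, -0.588,  0.208]), 'ee_rot': array([ 0.976,  0.218, -0.   , -0.001]), 'force': array([-0.204,  0.155, -1.172]), 'ft_torque': array([ 0.046, -0.005,  0.042]), 'grip_force': np.float64(0.0), 'width': np.float64(1.003)}
top 57.6231537983439 [ 0.38355214 -0.00424803  0.98697142]
square [([0.232, -0.273, 0.02], 0.93), ([0.394, 0.062, 0.014], 0.81), ([0.469, -0.185, 0.022], 0.74), ([0.239, 0.253, 0.017], 0.7)]
grip [([0.232, -0.275, 0.019], 0.9), ([0.393, 0.063, 0.017], 0.65), ([0.47, -0.184, 0.024], 0.61), ([0.242, 0.256, 0.022], 0.57), ([0.457, -0.174, 0.009], 0.17)]
rail [([0.534, 0.087, 0.054], 0.62)]
side [([0.604, 0.205, 0.05], 0.77), ([0.469, -0.185, 0.022], 0.46)]
mat [([0.457, -0.175, 0.004], 0.92), ([0.532, 0.088, 0.056], 0.59)]
sauce [([0.761, 0.01, 0.12], 0.73)]
tin [([0.753, 0.208, 0.087], 0.6)]
screws [([0.773, -0.223, 0.003], 0.88)]
heel [([0.397, 0.064, 0.019], 0.97), ([0.468, -0.189, 0.022], 0.74), ([0.226, -0.276, 0.019], 0.72), ([0.243, 0.255, 0.018], 0.68)]
scene 54.096777880584234 [1.26620779 0.38012241 0.71228497]
square [([0.407, 0.065, 0.017], 0.77), ([0.252, 0.26, 0.019], 0.73), ([0.482, -0.186, 0.021], 0.64)]
grip [([0.256, 0.26, 0.022], 0.79), ([0.409, 0.068, 0.016], 0.7), ([0.226, -0.273, 0.017], 0.69), ([0.478, -0.182, 0.024], 0.57)]
rail [([0.55, 0.098, 0.044], 0.98)]
side [([0.623, 0.207, 0.055], 0.86), ([0.477, -0.186, 0.024], 0.6)]
mat [([0.5, -0.144, 0.006], 0.65)]
sauce [([0.799, 0.024, 0.107], 0.9)]
tin [([0.784, 0.223, 0.08], 0.89)]
screws [([0.767, -0.219, 0.018], 0.72)]
heel [([0.226, -0.275, 0.021], 0.9), ([0.478, -0.183, 0.021], 0.85), ([0.41, 0.066, 0.019], 0.84), ([0.25, 0.258, 0.024], 0.67)]
```

View pics/top0.png

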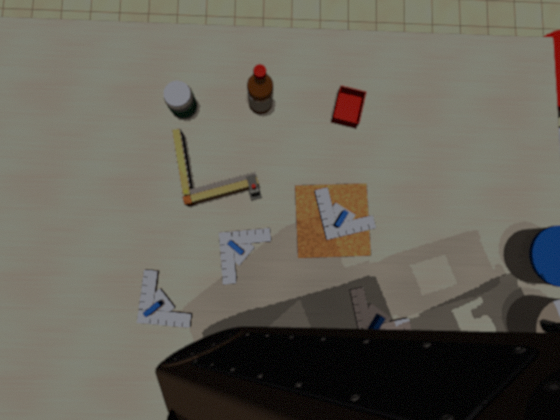

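View pics/scene0.png

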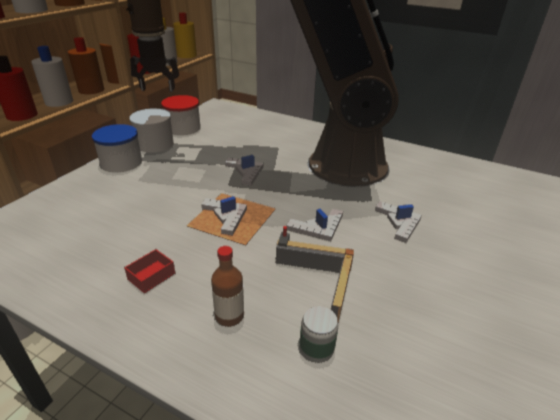

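The four look-alike squares in the top view are at (342,218) on the cork mat, (238,248), (155,307) and (376,322). Their distances from the base are about 0.505, 0.40, 0.35 and 0.36 m. The one on the mat is farthest and starts on the mat, so it fits. I'll confirm it in a crop together with the corner.

Run:
```python
from h import *
import pickle
s=pickle.load(open('s0.pkl','rb'))['top'];im=cv2.cvtColor(s['img'],cv2.COLOR_RGB2BGR)
a=cv2.resize(im[180:262,290:376],None,fx=4.5,fy=4.5,interpolation=cv2.INTER_CUBIC)
b=cv2.resize(im[124:206,170:265],None,fx=4.2,fy=4.5,interpolation=cv2.INTER_CUBIC)
cv2.imwrite('pics/c0.png',np.hstack([a,b]));print(a.shape,b.shape)
```

```text
(369, 387, 3) (369, 399, 3)
```

View pics/c0.png

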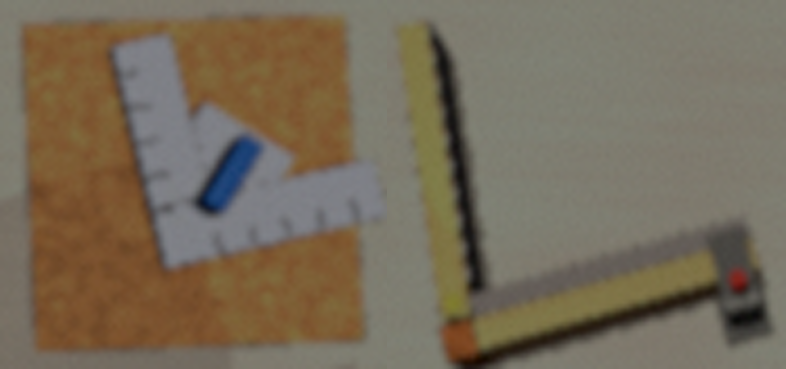

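The crop confirms the target. The square is on the mat with its heel at about pixel (326.7,239.6) and its legs running up and right. The corner block is at about (187,199), with a grey lining on both boards.

Run:
```python
from h import *
import pickle
s=pickle.load(open('s0.pkl','rb'))['top']
A=lambda x,y,z:ray(s,290+x/4.5,180+y/4.5,z)
B=lambda x,y,z:ray(s,170+(x-387)/4.2,124+y/4.5,z)
yaw=lambda d:np.degrees(np.arctan2(d[1],d[0]))
h,ty,tx=A(165,268,.022),A(112,45,.022),A(382,215,.022)
print('sq',h,tx,ty,np.linalg.norm(tx-h),np.linalg.norm(ty-h),yaw(tx-h),yaw(ty-h)-90)
print('grip top',A(232,172,.061), 'dir',yaw(A(250,145,.061)-A(212,205,.061)))
r0,r1=B(475,318,.056),B(712,252,.056);print('rail inner',r0,r1,yaw(r1-r0))
q0,q1=B(480,292,.056),B(705,235,.056);print('lining edge',q0,q1,yaw(q1-q0))
print('rail outer',B(478,350,.056),B(715,283,.056))
print('side inner',B(467,310,.055),B(430,25,.055),yaw(B(430,25,.055)-B(467,310,.055))-90,'outer',B(442,320,.055),B(400,28,.055))
print('side dark edge',B(485,290,.055),B(448,60,.055))
for n,p in dict(mat=[A(25,25,.004),A(345,18,.004),A(365,342,.004),A(37,350,.004)]).items(): print(np.round(p,3),np.mean(p,0))
```

```text
sq [ 0.41782639 -0.1646508   0.022     ] [ 0.45083441 -0.28775146  0.022     ] [ 0.54389885 -0.13321818  0.022     ] 0.12744921316988592 0.1299318149798473 -74.98988446204977 -76.0003299625332
grip top [ 0.46941406 -0.19427928  0.061     ] dir -31.770404825807642
rail inner [0.51804576 0.17575291 0.056     ] [0.55850332 0.03889065 0.056     ] -73.53190578998839
lining edge [0.53244264 0.17352604 0.056     ] [0.56785794 0.04330156 0.056     ] -74.7860331391099
rail outer [0.50054088 0.17318466 0.056     ] [0.54132819 0.03659237 0.056     ]
side inner [0.52246353 0.18080172 0.055     ] [0.68160198 0.21032897 0.055     ] -79.48862496300757 outer [0.51655409 0.19504214 0.055     ] [0.67931063 0.22794941 0.055     ]
side dark edge [0.53378972 0.17085991 0.055     ] [0.66200852 0.19871316 0.055     ]
[[ 0.557 -0.085  0.004]
 [ 0.567 -0.272  0.004]
 [ 0.379 -0.283  0.004]
 [ 0.37  -0.095  0.004]] [ 0.46827838 -0.18362698  0.004     ]
```

Call:
arm_command([
  [[0.034,-0.027,-0.004,0,0,0,100],[0.034,-0.027,-0.004,0,0,0,100],[0.034,-0.027,-0.004,0,0,0,100],[0.034,-0.027,0,0,0,0,100],[0.034,-0.027,0,0,0,0,100]],
], force=60)

```text
time_s: 1.5
eef_pos: [0.3732, -0.3925, 0.2205]
ee_rot: [0.976, 0.217, 0.0, 0.0]
force: [0.6, 0.1, -0.4]
width: 1.001
grip_force: 0.0
```

Call:
arm_command([
  [[0.034,-0.027,0,0,0,0,100],[0.034,-0.027,0,0,0,0,100],[0.034,-0.027,0,0,0,0,100],[0.034,-0.027,0,0,0,0,100],[0.034,-0.027,0,0,0,0,100]],
])

```text
time_s: 2.0
eef_pos: [0.4698, -0.1979, 0.2205]
ee_rot: [0.976, 0.218, 0.0, 0.0]
force: [1.1, -1.2, -0.9]
width: 1.001
grip_force: 0.0
```

Call:
arm_command([
  [[0,0,0,0,0,0.139,100],[0,0,0,0,0,0.139,100],[0,0,0,0,0,0.139,100],[0,0,0,0,0,0.139,100],[0,0,0,0,0,0.139,100]],
])

```text
time_s: 2.5
eef_pos: [0.4694, -0.1995, 0.2203]
ee_rot: [0.991, -0.13, 0.0, 0.0]
force: [0.0, -0.8, -0.3]
width: 0.999
grip_force: 0.0
```

Call:
arm_command([
  [[0,0,0,0,0,0.139,100],[0,0,0,0,0,0.138,100],[0,0,0,0,0,0,100]],
])

```text
time_s: 2.8
eef_pos: [0.4693, -0.1995, 0.2203]
ee_rot: [0.964, -0.265, 0.0, 0.0]
force: [0.5, 0.2, -0.5]
width: 1.002
grip_force: 0.0
```

Run:
```python
from h import *
import pickle
o=env.get_obs();print(np.round(o['joints'],2))
w=snap('wrist','w1.png');t=snap('top');pickle.dump((w,t),open('s1.pkl','wb'))
print(np.array(w['R']).round(2).tolist(),-np.array(w['R']).T@w['t'],w['vfov'])
im=cv2.cvtColor(w['img'],cv2.COLOR_RGB2BGR)
m=cv2.inRange(cv2.cvtColor(im,cv2.COLOR_BGR2HSV),(100,100,30),(125,255,255))
n,l,st,c=cv2.connectedComponentsWithStats(m)
for i in range(1,n):
  if st[i,4]>80: print(st[i],c[i],cv2.minAreaRect(np.argwhere(l==i)[:,::-1].astype(np.float32)), ray(w,*c[i],.05))
t=t['img'];
print(env.boxes_of('wrist','grip')[:2])
```

```text
[-0.46  0.27  1.9   0.    0.97  1.65]
[[-0.51, -0.86, 0.0], [-0.82, 0.49, 0.29], [-0.25, 0.15, -0.96]] [ 0.53142844 -0.23744755  0.38755925] 65.06979445131216
[268 164  13  45 505] [274.4019802 187.2990099] ((274.0, 186.0), (44.0, 12.0), 90.0) [ 0.46713066 -0.19503398  0.05      ]
[433 298  26  23 263] [445.77186312 308.48669202] ((445.75006103515625, 309.2500305175781), (31.11269760131836, 10.60660171508789), 45.0) [ 0.23846014 -0.29347959  0.05      ]
[{'point': [0.475, -0.1934, 0.0216], 'p': 0.95}, {'point': [0.2237, -0.3268, 0.0203], 'p': 0.84}]
```

View pics/w1.png

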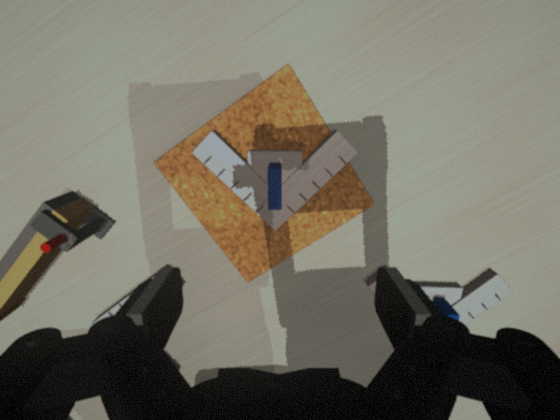

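The wrist view shows the target grip at (274,187), upright in the picture, so the jaws are aligned. The heel is at (278,230) and the outer tips are at (195,153) and (357,153).

Run:
```python
from h import *
import pickle
w,t=pickle.load(open('s1.pkl','rb'))
yaw=lambda d:np.degrees(np.arctan2(d[1],d[0]))
h,a,b=[ray(w,*p,.022) for p in((278,230),(195,153),(357,153))]
print(h,a,b,yaw(a-h),yaw(b-h))
print('grip top ends',ray(w,275,163,.061),ray(w,274.5,200,.061))
# fit on grip: project predicted points for pose guess
from scipy.optimize import least_squares
L=np.array([[-42,-42,18],[-42,88,18],[88,-42,18]])/1e3
px=np.array([(278,230),(195,153),(357,153)])
def f(p):
    c,s=np.cos(p[2]),np.sin(p[2]);R=np.array([[c,-s,0],[s,c,0],[0,0,1]])
    return np.ravel([proj(w,R@l+[p[0],p[1],.004])-q for l,q in zip(L,px)])
r=least_squares(f,[.469,-.195,-1.31]);print(r.x,np.degrees(r.x[2]),r.fun)
r=least_squares(lambda p:np.ravel([proj(w,np.array([[np.cos(p[2]),-np.sin(p[2]),0],[np.sin(p[2]),np.cos(p[2]),0],[0,0,1]])@l+[p[0],p[1],.004])-q for l,q in zip(L,px[[0,2,1]])]),r.x);print(r.x,np.degrees(r.x[2]),r.fun)
```

```text
[ 0.41534223 -0.16862999  0.022     ] [ 0.53969801 -0.13621945  0.022     ] [ 0.44841212 -0.28967216  0.022     ] 14.607892007877634 -74.71915745060602
grip top ends [ 0.4901038  -0.20962149  0.061     ] [ 0.45773014 -0.18964358  0.061     ]
[ 0.4660265  -0.19703491 -1.31671848] -75.44241164379663 [-1.00120651  1.04484429 -1.95263003  0.17024317  2.88805933 -0.72495377]
[ 0.46425347 -0.1961302   1.80088577] 103.18315379783759 [  -0.25688209 -100.48610694   -1.66655223   59.30328121    1.9823941
   56.52315978]
```

Call:
arm_command([
  [[-0.003,-0.002,0.04,0,0,0,100],[0,0,0.04,0,0,0,100],[0,0,0.04,0,0,0,100],[0,0,0.035,0,0,0,70],[0,0,0.025,0,0,0,50]],
])

```text
time_s: 3.45
eef_pos: [0.4669, -0.1959, 0.0382]
ee_rot: [0.965, -0.262, -0.001, -0.0]
force: [0.2, -0.3, -0.6]
width: 0.69
grip_force: 0.0
```

Call:
arm_command([
  [[0,0,0,0,0,0,0],[0,0,0,0,0,0,0],[0,0,0,0,0,0,0],[0,0,0,0,0,0,0],[0,0,0,0,0,0,0]],
], force=90)

```text
time_s: 3.95
eef_pos: [0.4684, -0.1966, 0.0413]
ee_rot: [0.965, -0.263, 0.001, 0.0]
force: [0.2, -0.1, 0.1]
width: 0.003
grip_force: 0.0
```

Call:
arm_command([
  [[0,0,0,0,0,0,0],[0,0,0,0,0,0,0],[0,0,0,0,0,0,0]],
])

```text
time_s: 4.25
eef_pos: [0.4677, -0.1963, 0.0403]
ee_rot: [0.965, -0.263, 0.0, 0.0]
force: [0.8, 0.0, -0.9]
width: 0.002
grip_force: 0.0
```

Run:
```python
from h import *
import pickle
w=snap('wrist');t=snap('top');sc=snap('scene');pickle.dump((w,t,sc),open('s2.pkl','wb'))
c=lambda s:cv2.cvtColor(s['img'],cv2.COLOR_RGB2BGR)
a=cv2.resize(c(w),(400,300));b=cv2.resize(c(sc)[180:250,170:290],(400,300))
d=cv2.resize(c(t)[170:270,285:395],(400,300))
cv2.imwrite('pics/m2.png',np.vstack([np.hstack([a,b]),np.hstack([d,0*d])]))
print(env.get_obs()['width'],env.boxes_of('wrist','grip')[:2],env.boxes_of('scene','grip'))
```

```text
-0.002537826741360649 [{'point': [0.4832, -0.2031, 0.0215], 'p': 0.85}, {'point': [0.2445, -0.3121, 0.0032], 'p': 0.59}] [{'point': [0.2277, -0.2699, 0.0162], 'p': 0.92}, {'point': [0.4112, 0.0686, 0.0149], 'p': 0.91}, {'point': [0.479, -0.1867, 0.024], 'p': 0.75}, {'point': [0.2544, 0.2608, 0.022], 'p': 0.71}]
```

View pics/m2.png

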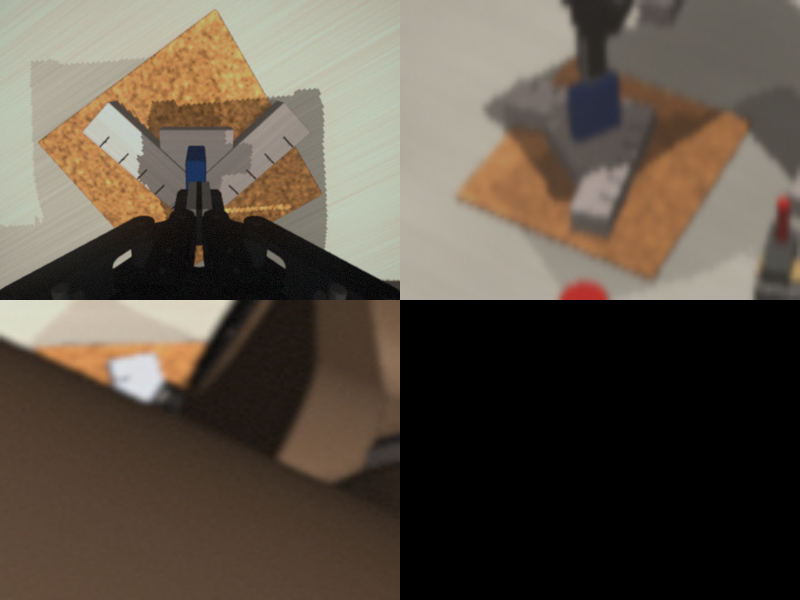

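Run:
```python
from h import *
import pickle
w,t,sc=pickle.load(open('s2.pkl','rb'))
print(ray(w,116,186,.022),ray(w,433,186,.022))
o=np.array([.4677,-.1963,0]);x=np.array([.862,-.507,0]);y=np.array([-.507,-.862,0])
for n,p in dict(farTop=o+x*.022+[0,0,.061],nearTop=o-x*.022+[0,0,.061],tips=o+[0,0,.029],padedge=o+x*.011+[0,0,.029],padtop=o+x*.011+[0,0,.06]).items(): print(n,proj(w,p)/1.4)
im=cv2.cvtColor(w['img'],cv2.COLOR_RGB2BGR)[180:320,200:350]
cv2.imwrite('pics/m3.png',cv2.resize(im,(640,597),interpolation=cv2.INTER_CUBIC))
```

```text
[ 0.54163531 -0.13270509  0.022     ] [ 0.44866159 -0.28992742  0.022     ]
farTop [197.17220719 159.56645899]
nearTop [197.42101619 217.88161505]
tips [197.48013542 172.19906186]
padedge [197.43006736 159.46039727]
padtop [197.24527968 174.44834286]
```

View pics/m3.png

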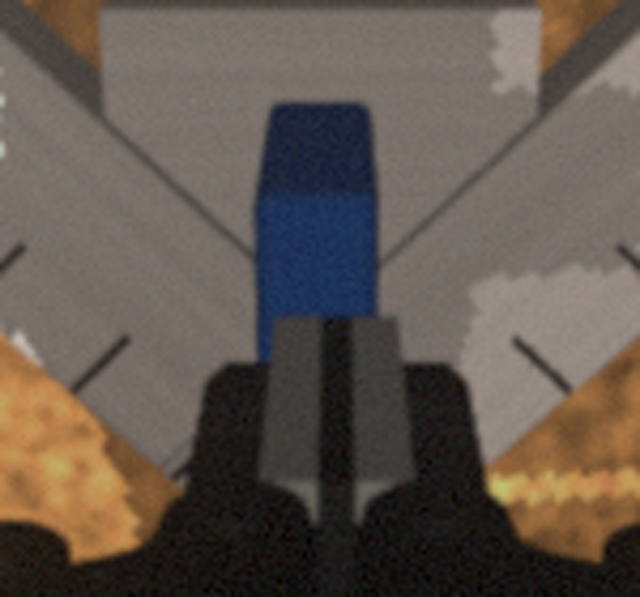

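Run:
```python
from h import *
import pickle
w,t,sc=pickle.load(open('s2.pkl','rb'))
o=np.array([.4677,-.1963,0]);x=np.array([.862,-.507,0]);y=np.array([-.507,-.862,0])
P=dict(barFarTop=o+x*.022+[0,0,.061],barNearTop=o-x*.022+[0,0,.061],barFarBot=o+x*.022+[0,0,.022],tips=o+[0,0,.029],tip61=o+[0,0,.062],tip75=o+[0,0,.075],)
for n,p in P.items():
  a=proj(w,p);b=proj(sc,p);print(n,'w3',((a-[200,180])*4.265).round(),'scene',b.round(1))
print('pads ray', [ray(w,278.5,254.5,z).round(4) for z in(.03,.05,.061,.075)])
ob=env.get_obs();print({k:np.round(v,4).tolist() for k,v in ob.items()},env.tips_ahead)
im=cv2.cvtColor(sc['img'],cv2.COLOR_RGB2BGR)[150:230,190:270]
cv2.imwrite('pics/m4.png',cv2.resize(im,(560,560),interpolation=cv2.INTER_CUBIC))
```

```text
barFarTop w3 [324. 185.] scene [219.9 200.1]
barNearTop w3 [326. 533.] scene [234.  195.9]
barFarBot w3 [326.  92.] scene [220.8 211.3]
tips w3 [326. 261.] scene [227.6 207.2]
tip61 w3 [325. 370.] scene [227.  197.7]
tip75 w3 [324. 426.] scene [226.7 193.8]
pads ray [array([ 0.4601, -0.1932,  0.03  ]), array([ 0.468 , -0.1978,  0.05  ]), array([ 0.4723, -0.2003,  0.061 ]), array([ 0.4778, -0.2036,  0.075 ])]
{'time_s': 4.5, 'joints': [-0.4572, 0.5323, 2.0628, 0.0, 0.5466, 1.6468], 'qvel': [-0.0004, 0.0022, -0.0005, 0.0003, 0.0001, 0.0013], 'tau': [0.0037, -80.6062, -23.4333, 0.0006, 0.0029, -0.0009], 'eef_pos': [0.4676, -0.1963, 0.0401], 'ee_rot': [0.9647, -0.2635, -0.0001, -0.0], 'force': [-0.2922, -0.1245, -0.0413], 'ft_torque': [0.0212, 0.0219, 0.0067], 'grip_force': 0.0, 'width': 0.0021} 0.011
```

View pics/m4.png

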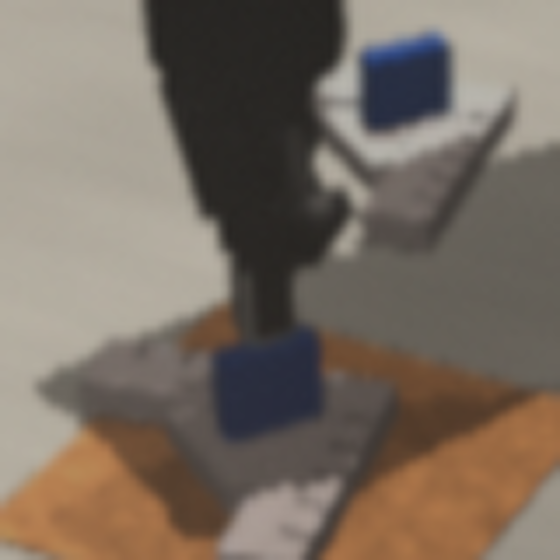

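The pictures show the shut pads standing just above the bar, with the tips at z≈0.065, while the pose reading would put them at 0.029. So the fingers reach about 35 mm less far than stated. I'll open, descend in small steps watching the force, and regrasp.

Call:
arm_command([
  [[0,0,0,0,0,0,60],[0,0,0,0,0,0,60],[0,0,0,0,0,0,60],[0,0,0,0,0,0,60]],
])

```text
time_s: 4.9
eef_pos: [0.4677, -0.1963, 0.0402]
ee_rot: [0.965, -0.263, -0.0, -0.0]
force: [-0.2, -0.0, -0.2]
width: 0.597
grip_force: 0.0
```

Call:
arm_command([
  [[0,0,0.005,0,0,0,60],[0,0,0.005,0,0,0,60],[0,0,0,0,0,0,60]],
])

```text
time_s: 5.2
eef_pos: [0.4672, -0.196, 0.0294]
ee_rot: [0.965, -0.263, -0.001, -0.0]
force: [0.7, 0.8, -0.2]
width: 0.606
grip_force: 0.0
```

Call:
arm_command([
  [[0,0,0.004,0,0,0,60],[0,0,0.004,0,0,0,60],[0,0,0,0,0,0,60]],
])

```text
time_s: 5.5
eef_pos: [0.4673, -0.1961, 0.0216]
ee_rot: [0.965, -0.263, -0.0, -0.0]
force: [-0.3, -0.6, -0.8]
width: 0.6
grip_force: 0.0
```

Call:
arm_command([
  [[0,0,0.004,0,0,0,60],[0,0,0.004,0,0,0,60],[0,0,0,0,0,0,60]],
])

```text
time_s: 5.8
eef_pos: [0.4674, -0.1962, 0.0137]
ee_rot: [0.965, -0.263, -0.0, -0.0]
force: [0.5, 0.5, 0.1]
width: 0.6
grip_force: 0.0
```

Call:
arm_command([
  [[0,0,0.004,0,0,0,60],[0,0,0,0,0,0,0],[0,0,0,0,0,0,0],[0,0,0,0,0,0,0],[0,0,0,0,0,0,0]],
], force=90)

```text
time_s: 6.3
eef_pos: [0.4677, -0.1963, 0.0105]
ee_rot: [0.965, -0.263, 0.0, 0.0]
force: [0.0, 0.9, 4.7]
width: 0.146
grip_force: 88.4
```

Call:
arm_command([
  [[0,0,0,0,0,0,0],[0,0,0,0,0,0,0]],
])

```text
time_s: 6.5
eef_pos: [0.4677, -0.1963, 0.0105]
ee_rot: [0.965, -0.263, 0.0, 0.0]
force: [-0.9, 1.1, 7.1]
width: 0.146
grip_force: 88.5
```

Run:
```python
from h import *
import pickle
w=snap('wrist');sc=snap('scene');pickle.dump((w,sc),open('s3.pkl','wb'))
c=lambda s:cv2.cvtColor(s['img'],cv2.COLOR_RGB2BGR)
a=cv2.resize(c(w),(400,300));b=cv2.resize(c(sc)[140:240,180:290],(400,300))
cv2.imwrite('pics/m5.png',np.hstack([a,b]))
print({k:np.round(v,4).tolist() for k,v in env.get_obs().items()})
```

```text
{'time_s': 6.6, 'joints': [-0.4571, 0.5858, 2.0764, 0.0001, 0.4791, 1.6468], 'qvel': [0.0017, -0.0012, 0.0007, -0.0, -0.0, -0.0013], 'tau': [-0.2716, -79.9665, -20.3469, -0.0869, -0.4981, -0.0104], 'eef_pos': [0.4678, -0.1963, 0.0105], 'ee_rot': [0.9647, -0.2635, 0.0001, 0.0], 'force': [-0.6302, 0.9481, 5.5524], 'ft_torque': [0.1889, 0.208, 0.0155], 'grip_force': 88.4507, 'width': 0.146}
```

View pics/m5.png

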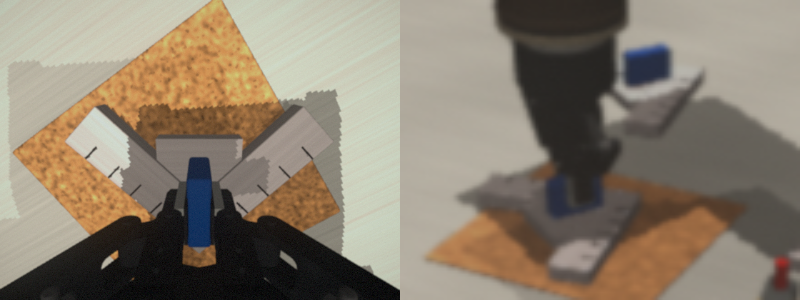

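The bar is now gripped between the pads (width 0.146, 88 N). I'll lift and carry it over the box, and fit the rail's edges in the first top image.

Call:
arm_command([
  [[0,0,-0.01,0,0,0,0],[0,0,-0.025,0,0,0,0],[0,0,-0.03,0,0,0,0],[0,0,-0.03,0,0,0,0],[0,0,-0.025,0,0,0,0]],
])

```text
time_s: 7.1
eef_pos: [0.4677, -0.1963, 0.1323]
ee_rot: [0.965, -0.263, 0.0, 0.0]
force: [-0.4, -0.2, -2.4]
width: 0.146
grip_force: 87.8
```

Call:
arm_command([
  [[-0.002,-0.02,0,0,0,0,0],[-0.0025,-0.03,0,0,0,0,0],[-0.0025,-0.03,0,0,0,0,0],[-0.0025,-0.03,0,0,0,0,0],[-0.0025,-0.03,0,0,0,0,0]],
])

```text
time_s: 7.6
eef_pos: [0.5287, -0.0685, 0.1308]
ee_rot: [0.965, -0.264, 0.0, 0.0]
force: [1.0, 0.2, -3.0]
width: 0.147
grip_force: 88.0
```

Call:
arm_command([
  [[-0.0025,-0.03,0,0,0,0,0],[-0.0025,-0.03,0,0,0,0,0],[-0.0025,-0.03,0,0,0,0,0],[-0.0025,-0.03,0,0,0,0,0],[-0.0025,-0.03,0,0,0,0,0]],
])

```text
time_s: 8.1
eef_pos: [0.5941, 0.0671, 0.1307]
ee_rot: [0.965, -0.263, -0.0, 0.0]
force: [1.3, -0.3, -4.3]
width: 0.148
grip_force: 88.0
```

Call:
arm_command([
  [[-0.0025,-0.03,0,0,0,0,0],[-0.0025,-0.028,0,0,0,0,0],[-0.001,-0.01,0,0,0,0,0],[0,0,0,0,0,0,0]],
])

```text
time_s: 8.5
eef_pos: [0.6235, 0.1286, 0.1304]
ee_rot: [0.965, -0.263, 0.0, -0.0]
force: [0.3, -0.1, -3.7]
width: 0.143
grip_force: 88.2
```

```bash
cat > fit.py <<'E'
from h import *
import pickle
from scipy.ndimage import map_coordinates
s=pickle.load(open('s0.pkl','rb'))['top'];g=s['img'].astype(float);ch=g[...,0]-g[...,2]  # yellowness
def edge(p0,p1,half=5,n=60):
    p0,p1=np.array(p0,float),np.array(p1,float);d=(p1-p0)/np.linalg.norm(p1-p0);nv=np.array([-d[1],d[0]])
    k=np.arange(-half,half+.01,.25);P=[]
    for a in np.linspace(0,1,n):
        q=p0+a*(p1-p0);pts=q[:,None]+nv[:,None]*k
        v=map_coordinates(ch,[pts[1],pts[0]],order=1);gr=np.gradient(cv2.GaussianBlur(v[None],(0,0),2)[0]);i=np.argmax(abs(gr))
        P.append(q+nv*k[i])
    P=np.array(P,np.float32);vx,vy,x0,y0=cv2.fitLine(P,cv2.DIST_HUBER,0,.01,.01).ravel()
    o=np.array([x0,y0]);dd=np.array([vx,vy]);dd*=np.sign(dd@d)
    r=(P-o)@np.array([-dd[1],dd[0]]);return o,dd,r.std()
def world(o,d,z):
    a,b=ray(s,*(o-20*d),z),ray(s,*(o+20*d),z);return a,np.degrees(np.arctan2(b[1]-a[1],b[0]-a[0]))
C=lambda x,y:(170+(x-387)/4.2,124+y/4.5)
for n,p in dict(rail_in=((500,311),(705,253)),rail_out=((495,346),(700,288)),side_in=((464,290),(433,45)),side_out=((438,300),(403,45))).items():
    o,d,e=edge(C(*p[0]),C(*p[1]),3.0);print(n,o.round(2),e.round(2),world(o,d,.056))
E
python3 fit.py
python3 - <<'E'
from h import *
import pickle
w=snap('wrist');t=snap('top');pickle.dump((w,t),open('s4.pkl','wb'))
c=lambda s:cv2.cvtColor(s['img'],cv2.COLOR_RGB2BGR)
cv2.imwrite('pics/m6.png',np.vstack([np.hstack([cv2.resize(c(w),(400,300))])]))
a=cv2.resize(c(w),(520,390));b=cv2.resize(c(t)[110:220,160:280],(280,257));b=np.vstack([b,np.zeros((133,280,3),np.uint8)])
cv2.imwrite('pics/m6.png',np.hstack([a,b]))
print({k:np.round(v,4).tolist() for k,v in env.get_obs().items()})
E
```

```text
rail_in [221.01 185.87] 0.1 (array([0.52764366, 0.14993502, 0.056     ]), np.float64(-72.9442742188764))
rail_out [216.78 194.53] 0.23 (array([0.50606415, 0.15933359, 0.056     ]), np.float64(-73.16547605721362))
side_in [185.12 164.73] 0.14 (array([0.54314379, 0.18342758, 0.056     ]), np.float64(11.713166907597454))
side_out [176.01 154.97] 0.15 (array([0.56685844, 0.20675744, 0.056     ]), np.float64(11.984173484962726))
{'time_s': 8.6, 'joints': [0.1536, 0.5428, 1.7038, -0.0003, 0.8959, 2.2575], 'qvel': [-0.0132, -0.0048, 0.0088, -0.0023, -0.0022, -0.0002], 'tau': [1.7681, -97.5449, -39.705, 0.1245, -0.085, 0.0809], 'eef_pos': [0.6227, 0.127, 0.1302], 'ee_rot': [0.9647, -0.2633, -0.0003, 0.0003], 'force': [0.1918, -0.3044, -3.4546], 'ft_torque': [-0.0049, 0.0162, -0.0066], 'grip_force': 88.2445, 'width': 0.1483}
```

View pics/m6.png

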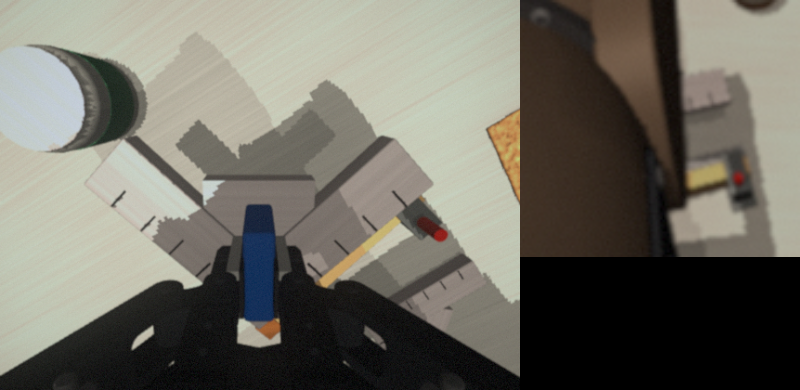

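The wrist view shows the held square over the box. The corner block is at (268,330), the clamp at (425,225) and the tin is clear at (40,100). Now I'll turn it 2.5° to match the rail and descend inside the box.

Call:
arm_command([
  [[0,0,0,0,0,-0.022,0],[0,0,0.01,0,0,-0.022,0],[0,0,0.025,0,0,0,0],[0,0,0.025,0,0,0,0],[0,0,0.02,0,0,0,0]],
])

```text
time_s: 9.1
eef_pos: [0.6225, 0.1267, 0.0484]
ee_rot: [0.97, -0.242, -0.001, 0.0]
force: [-0.2, -0.2, -3.6]
width: 0.151
grip_force: 88.4
```

Call:
arm_command([
  [[0,0,0.014,0,0,0,0],[0,0,0.01,0,0,0,0],[0,0,0.006,0,0,0,0],[0,0,0.004,0,0,0,0],[0,0,0,0,0,0,0]],
])

```text
time_s: 9.6
eef_pos: [0.6235, 0.1275, 0.0162]
ee_rot: [0.97, -0.242, 0.0, -0.0]
force: [-1.2, -0.3, -3.3]
width: 0.149
grip_force: 88.3
```

```bash
cat > st.py <<'E'
from h import *
o=env.get_obs();q=o['ee_rot'];yaw=np.degrees(2*np.arctan2(q[1],q[0]))-45
x=np.array([np.cos(np.radians(-73.05)),np.sin(np.radians(-73.05))]);y=np.array([-x[1],x[0]])
d=o['eef_pos'][:2]-[.5858,.1443];f=o['force'];
print('t',round(o['time_s'],2),'yaw',yaw.round(2),'off mm x,y',(d@x*1e3).round(1),(d@y*1e3).round(1),'z',o['eef_pos'][2].round(4),'F rail x,y,z',(f[:2]@x).round(1),(f[:2]@y).round(1),f[2].round(1),'M',o['ft_torque'].round(2),'j',o['joints'].round(2),o['width'])
E
python3 st.py
```

```text
t 9.6 yaw -73.03 off mm x,y 27.1 31.2 z 0.0162 F rail x,y,z -0.1 -1.3 -3.3 M [ 0.06  0.03 -0.01] j [0.15 0.69 1.77 0.   0.68 2.21] 0.14904196997218108
```

Call:
arm_command([
  [[-0.0053,0.0014,0,0,0,0,0],[-0.0053,0.0014,0,0,0,0,0],[-0.0053,0.0014,0,0,0,0,0],[-0.0053,0.0014,0,0,0,0,0],[0,0,0,0,0,0,0]],
])

```text
time_s: 10.1
eef_pos: [0.601, 0.1328, 0.0163]
ee_rot: [0.97, -0.242, -0.0, 0.0]
force: [-0.8, -0.6, -3.7]
width: 0.148
grip_force: 88.3
```

```bash
python3 st.py
```

```text
t 10.1 yaw -73.01 off mm x,y 15.5 11.2 z 0.0163 F rail x,y,z 0.3 -1.0 -3.7 M [ 0.03  0.02 -0.03] j [0.17 0.67 1.82 0.   0.65 2.23] 0.14750667541392917
```

Call:
arm_command([
  [[-0.0014,-0.0014,0,0,0,0,0],[-0.0014,-0.0014,0,0,0,0,0],[-0.0014,-0.0014,0,0,0,0,0],[0,0,0,0,0,0,0]],
])

```text
time_s: 10.5
eef_pos: [0.6003, 0.1385, 0.0162]
ee_rot: [0.97, -0.242, -0.0, -0.0]
force: [0.3, -0.2, -3.1]
width: 0.144
grip_force: 88.3
```

```bash
python3 st.py
```

```text
t 10.5 yaw -73.02 off mm x,y 9.8 12.2 z 0.0162 F rail x,y,z 0.3 0.2 -3.1 M [ 0.03 -0.04 -0.01] j [0.18 0.67 1.82 0.   0.65 2.24] 0.14431250766181186
```

Call:
arm_command([
  [[-0.0014,-0.0014,0,0,0,0,0],[-0.0014,-0.0014,0,0,0,0,0],[0,0,0,0,0,0,0]],
])

```text
time_s: 10.8
eef_pos: [0.5991, 0.1423, 0.0162]
ee_rot: [0.97, -0.242, -0.0, -0.0]
force: [-0.2, 1.0, -3.4]
width: 0.144
grip_force: 88.3
```

Call:
arm_command([
  [[-0.0014,-0.0014,0,0,0,0,0],[-0.0014,-0.0014,0,0,0,0,0],[0,0,0,0,0,0,0]],
])

```text
time_s: 11.1
eef_pos: [0.5981, 0.146, 0.0162]
ee_rot: [0.97, -0.242, 0.0, -0.0]
force: [-0.1, -0.8, -3.5]
width: 0.144
grip_force: 88.2
```

```bash
python3 st.py
```

```text
t 11.1 yaw -73.03 off mm x,y 2.0 12.2 z 0.0162 F rail x,y,z 0.7 -0.4 -3.5 M [-0.29 -0.14 -0.15] j [ 0.19  0.67  1.82 -0.    0.65  2.25] 0.14373323461509305
```

Call:
arm_command([
  [[-0.0014,0.0014,0,0,0,0,0],[-0.0014,0.0014,0,0,0,0,0],[-0.0014,0.0014,0,0,0,0,0],[0,0,0,0,0,0,0]],
])

```text
time_s: 11.5
eef_pos: [0.5918, 0.1439, 0.0162]
ee_rot: [0.97, -0.242, -0.0, 0.0]
force: [-0.2, 0.5, -3.7]
width: 0.145
grip_force: 88.3
```

```bash
python3 st.py
```

```text
t 11.5 yaw -73.03 off mm x,y 2.1 5.7 z 0.0162 F rail x,y,z -0.5 -0.1 -3.7 M [0.01 0.04 0.02] j [0.19 0.67 1.84 0.   0.64 2.25] 0.14514115154485996
```

Call:
arm_command([
  [[-0.0014,0.0014,0,0,0,0,0],[0,0,0,0,0,0,0]],
])

```text
time_s: 11.7
eef_pos: [0.5902, 0.1434, 0.0162]
ee_rot: [0.97, -0.242, -0.0, 0.0]
force: [-0.1, 0.0, -3.2]
width: 0.144
grip_force: 88.3
```

```bash
python3 st.py
```

```text
t 11.7 yaw -73.03 off mm x,y 2.1 3.9 z 0.0162 F rail x,y,z -0.0 -0.1 -3.2 M [-0.    0.02 -0.  ] j [0.19 0.66 1.84 0.   0.64 2.25] 0.14394402158775435
```

Next, 1 mm steps towards the rail, reading the force after each one.

Call:
arm_command([
  [[-0.0007,0.0007,0,0,0,0,0],[-0.0007,0.0007,0,0,0,0,0],[0,0,0,0,0,0,0]],
])

```text
time_s: 12.0
eef_pos: [0.5884, 0.1429, 0.0162]
ee_rot: [0.97, -0.242, -0.0, 0.0]
force: [0.0, -0.1, -2.5]
width: 0.152
grip_force: 88.3
```

Call:
arm_command([
  [[-0.0007,0.0007,0,0,0,0,0],[-0.0007,0.0007,0,0,0,0,0],[0,0,0,0,0,0,0]],
])

```text
time_s: 12.3
eef_pos: [0.587, 0.1424, 0.0163]
ee_rot: [0.97, -0.242, 0.0, -0.0]
force: [2.3, 1.6, -3.2]
width: 0.144
grip_force: 88.0
```

```bash
python3 st.py
```

```text
t 12.3 yaw -73.03 off mm x,y 2.1 0.6 z 0.0163 F rail x,y,z -0.9 2.7 -3.2 M [ 0.21 -0.42  0.01] j [0.19 0.66 1.85 0.   0.63 2.25] 0.14427282636045866
```

Call:
arm_command([
  [[-0.0004,0.0004,0,0,0,0,0],[0,0,0,0,0,0,0]],
])

```text
time_s: 12.5
eef_pos: [0.587, 0.1424, 0.0164]
ee_rot: [0.97, -0.242, 0.001, -0.0]
force: [4.6, 2.0, -4.4]
width: 0.142
grip_force: 88.0
```

```bash
python3 st.py
```

```text
t 12.5 yaw -73.03 off mm x,y 2.1 0.6 z 0.0164 F rail x,y,z -0.6 4.9 -4.4 M [ 0.44 -0.87 -0.  ] j [0.19 0.66 1.85 0.   0.63 2.25] 0.14210278129371318
```

Call:
arm_command([
  [[-0.0004,0.0004,0,0,0,0,0],[0,0,0,0,0,0,0]],
])

```text
time_s: 12.7
eef_pos: [0.5869, 0.1424, 0.0165]
ee_rot: [0.97, -0.242, 0.001, -0.001]
force: [5.8, 3.4, -6.5]
width: 0.147
grip_force: 87.9
```

```bash
python3 st.py
```

```text
t 12.7 yaw -73.03 off mm x,y 2.2 0.5 z 0.0165 F rail x,y,z -1.6 6.5 -6.5 M [ 0.65 -1.26  0.01] j [0.19 0.66 1.85 0.   0.63 2.25] 0.14742440082973088
```

Call:
arm_command([
  [[-0.0007,-0.0007,0,0,0,0,0],[-0.0003,-0.0003,0,0,0,0,0],[0,0,0,0,0,0,0]],
])

```text
time_s: 13.0
eef_pos: [0.5867, 0.1432, 0.0166]
ee_rot: [0.97, -0.242, 0.001, -0.0]
force: [7.0, -2.7, -3.4]
width: 0.146
grip_force: 88.3
```

```bash
python3 st.py
```

```text
t 13.0 yaw -73.02 off mm x,y 1.3 0.5 z 0.0166 F rail x,y,z 4.6 5.9 -3.4 M [-0.49 -1.32 -0.  ] j [ 0.19  0.66  1.85 -0.    0.63  2.25] 0.14573220929942454
```

Call:
arm_command([
  [[-0.0007,-0.0007,0,0,0,0,0],[-0.0003,-0.0003,0,0,0,0,0],[0,0,0,0,0,0,0]],
])

```text
time_s: 13.3
eef_pos: [0.5863, 0.1446, 0.0166]
ee_rot: [0.97, -0.242, 0.001, -0.0]
force: [7.1, -3.2, -3.1]
width: 0.141
grip_force: 88.4
```

```bash
python3 st.py
```

```text
t 13.3 yaw -73.02 off mm x,y -0.1 0.6 z 0.0166 F rail x,y,z 5.1 5.8 -3.1 M [-0.57 -1.36 -0.  ] j [ 0.19  0.66  1.85 -0.    0.63  2.25] 0.1408481734717756
```

Call:
arm_command([
  [[-0.0011,-0.0003,0,0,0,0,0],[-0.0007,-0.0007,0,0,0,0,0],[0,0,0,0,0,0,0]],
])

```text
time_s: 13.6
eef_pos: [0.5858, 0.1463, 0.0168]
ee_rot: [0.97, -0.242, 0.002, -0.001]
force: [10.2, -2.7, -4.5]
width: 0.145
grip_force: 88.2
```

```bash
python3 st.py
```

```text
t 13.6 yaw -73.02 off mm x,y -1.9 0.6 z 0.0168 F rail x,y,z 5.5 8.9 -4.5 M [-0.64 -1.73  0.  ] j [ 0.19  0.66  1.85 -0.    0.63  2.26] 0.14471464191272967
```

Call:
arm_command([
  [[-0.0011,-0.0003,0,0,0,0,0],[-0.0007,-0.0007,0,0,0,0,0],[0,0,0,0,0,0,0]],
])

```text
time_s: 13.9
eef_pos: [0.5852, 0.148, 0.0169]
ee_rot: [0.97, -0.242, 0.002, -0.001]
force: [11.0, -3.5, -5.2]
width: 0.149
grip_force: 88.2
```

```bash
python3 st.py
```

```text
t 13.9 yaw -73.02 off mm x,y -3.7 0.6 z 0.0169 F rail x,y,z 6.5 9.5 -5.2 M [-0.83 -2.12 -0.02] j [ 0.2   0.66  1.85 -0.    0.63  2.26] 0.14858432427663837
```

Call:
arm_command([
  [[-0.0007,-0.0007,0,0,0,0,0],[-0.0007,-0.0007,0,0,0,0,0],[0,0,0,0,0,0,0]],
])

```text
time_s: 14.2
eef_pos: [0.5847, 0.15, 0.017]
ee_rot: [0.97, -0.242, 0.002, -0.001]
force: [11.8, -3.4, -3.9]
width: 0.144
grip_force: 88.3
```

```bash
python3 st.py
```

```text
t 14.2 yaw -73.02 off mm x,y -5.8 0.6 z 0.017 F rail x,y,z 6.7 10.3 -3.9 M [-0.81 -2.05 -0.08] j [ 0.2   0.66  1.85 -0.    0.63  2.26] 0.14422676270850077
```

Call:
arm_command([
  [[-0.0007,-0.0007,0,0,0,0,0],[-0.0007,-0.0007,0,0,0,0,0],[0,0,0,0,0,0,0]],
])

```text
time_s: 14.5
eef_pos: [0.5841, 0.1519, 0.017]
ee_rot: [0.97, -0.242, 0.002, -0.001]
force: [12.6, -3.2, -3.6]
width: 0.146
grip_force: 88.4
```

```bash
python3 st.py
```

```text
t 14.5 yaw -73.02 off mm x,y -7.8 0.5 z 0.017 F rail x,y,z 6.8 11.2 -3.6 M [-0.74 -2.11 -0.03] j [ 0.2   0.66  1.85 -0.    0.63  2.27] 0.14551898769486712
```

Call:
arm_command([
  [[-0.0006,-0.0008,0,0,0,0,0],[-0.0003,-0.0004,0,0,0,0,0],[0,0,0,0,0,0,0]],
])

```text
time_s: 14.8
eef_pos: [0.5836, 0.1533, 0.0169]
ee_rot: [0.97, -0.242, 0.002, -0.001]
force: [10.3, -4.1, -3.3]
width: 0.147
grip_force: 88.5
```

```bash
python3 st.py
```

```text
t 14.8 yaw -73.02 off mm x,y -9.2 0.5 z 0.0169 F rail x,y,z 6.9 8.6 -3.3 M [-0.91 -1.99 -0.01] j [ 0.21  0.66  1.85 -0.    0.63  2.27] 0.14711106120620673
```

Call:
arm_command([
  [[-0.0006,-0.0008,0,0,0,0,0],[0,0,0,0,0,0,0]],
])

```text
time_s: 15.0
eef_pos: [0.5836, 0.1538, 0.017]
ee_rot: [0.97, -0.242, 0.002, -0.0]
force: [11.5, -10.0, -1.7]
width: 0.145
grip_force: 88.7
```

```bash
python3 st.py
```

```text
t 15.0 yaw -73.0 off mm x,y -9.7 0.6 z 0.017 F rail x,y,z 12.9 8.1 -1.7 M [-1.89 -2.07  0.08] j [ 0.21  0.66  1.85 -0.    0.63  2.27] 0.14514063801151528
```

Call:
arm_command([
  [[-0.0006,-0.0008,0,0,0,0,0],[0,0,0,0,0,0,0]],
])

```text
time_s: 15.2
eef_pos: [0.5834, 0.1545, 0.017]
ee_rot: [0.97, -0.242, 0.002, -0.0]
force: [11.3, -13.5, -1.2]
width: 0.151
grip_force: 88.9
```

```bash
python3 st.py
```

```text
t 15.2 yaw -72.98 off mm x,y -10.4 0.7 z 0.017 F rail x,y,z 16.2 6.9 -1.2 M [-2.42 -2.21  0.24] j [ 0.21  0.66  1.85 -0.    0.63  2.27] 0.15107323274166376
```

Call:
arm_command([
  [[-0.0001,0.0006,0,0,0,0,0],[0,0,0,0,0,0,0],[0,0,0,0,0,0,0]],
])

```text
time_s: 15.5
eef_pos: [0.5833, 0.1543, 0.0171]
ee_rot: [0.97, -0.242, 0.002, -0.001]
force: [12.5, -10.4, -1.6]
width: 0.148
grip_force: 88.8
```

```bash
python3 st.py
```

```text
t 15.5 yaw -73.0 off mm x,y -10.2 0.6 z 0.0171 F rail x,y,z 13.6 8.9 -1.6 M [-1.98 -2.29  0.07] j [ 0.21  0.66  1.85 -0.    0.63  2.27] 0.14804779358591702
```

```bash
python3 - <<'E'
from h import *
import pickle
w=snap('wrist');sc=snap('scene');pickle.dump((w,sc),open('s5.pkl','wb'))
c=lambda s:cv2.cvtColor(s['img'],cv2.COLOR_RGB2BGR)
a=c(w)[60:360,:];b=cv2.resize(c(sc)[210:330,250:370],(240,300),interpolation=cv2.INTER_CUBIC)
cv2.imwrite('pics/m7.png',np.hstack([a,b]))
E
python3 st.py
```

```text
t 15.6 yaw -73.01 off mm x,y -10.3 0.6 z 0.0171 F rail x,y,z 14.2 9.0 -1.4 M [-1.95 -2.3   0.09] j [ 0.21  0.66  1.85 -0.    0.63  2.27] 0.14685008614896422
```

View pics/m7.png

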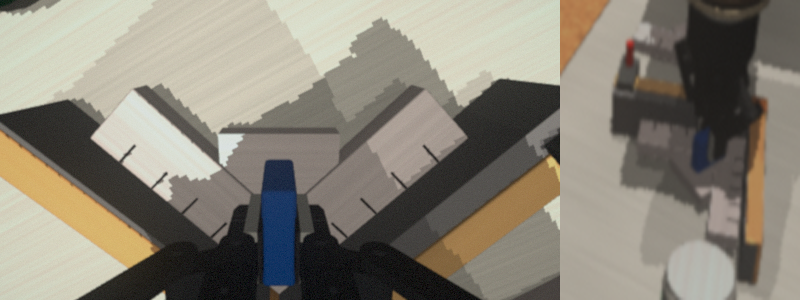

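The square's two outer edges, from (93,193) and (467,193) towards the heel in the uncropped frame, run along both lining faces with no visible gap. I'll hold the press now.

Call:
arm_command([
  [[0.0001,0.0002,0,0,0,0,0],[0,0,0,0,0,0,0],[0,0,0,0,0,0,0],[0,0,0,0,0,0,0],[0,0,0,0,0,0,0]],
])

```text
time_s: 16.1
eef_pos: [0.5833, 0.1542, 0.017]
ee_rot: [0.97, -0.242, 0.002, -0.001]
force: [12.4, -8.5, -2.4]
width: 0.145
grip_force: 88.7
```

```bash
python3 st.py
```

```text
t 16.1 yaw -73.01 off mm x,y -10.2 0.5 z 0.017 F rail x,y,z 11.8 9.4 -2.4 M [-1.65 -2.28  0.01] j [ 0.21  0.66  1.85 -0.    0.63  2.27] 0.1449542810924298
```

Call:
arm_command([
  [[0,0,0,0,0,0,0],[0,0,0,0,0,0,0],[0,0,0,0,0,0,0],[0,0,0,0,0,0,0],[0,0,0,0,0,0,0]],
])

```text
time_s: 16.6
eef_pos: [0.5833, 0.1542, 0.0171]
ee_rot: [0.97, -0.242, 0.002, -0.001]
force: [12.5, -9.4, -2.0]
width: 0.148
grip_force: 88.7
```

Call:
arm_command([
  [[0,0,0,0,0,0,0],[0,0,0,0,0,0,0],[0,0,0,0,0,0,0],[0,0,0,0,0,0,0],[0,0,0,0,0,0,0]],
])

```text
time_s: 17.1
eef_pos: [0.5834, 0.1542, 0.0171]
ee_rot: [0.97, -0.242, 0.002, -0.001]
force: [12.1, -8.5, -2.5]
width: 0.144
grip_force: 88.7
```

Call:
arm_command([
  [[0,0,0,0,0,0,0],[0,0,0,0,0,0,0],[0,0,0,0,0,0,0],[0,0,0,0,0,0,0],[0,0,0,0,0,0,0]],
])

```text
time_s: 17.6
eef_pos: [0.5834, 0.1542, 0.0171]
ee_rot: [0.97, -0.242, 0.002, -0.001]
force: [12.7, -9.1, -3.1]
width: 0.147
grip_force: 88.7
```

Call:
arm_command([
  [[0,0,0,0,0,0,0],[0,0,0,0,0,0,0],[0,0,0,0,0,0,0],[0,0,0,0,0,0,0],[0,0,0,0,0,0,0]],
])

```text
time_s: 18.1
eef_pos: [0.5833, 0.1542, 0.0171]
ee_rot: [0.97, -0.242, 0.002, -0.001]
force: [11.7, -8.3, -1.5]
width: 0.144
grip_force: 88.7
```

```bash
python3 st.py
```

```text
t 18.1 yaw -73.01 off mm x,y -10.2 0.5 z 0.0171 F rail x,y,z 11.4 8.8 -1.5 M [-1.66 -2.29  0.01] j [ 0.21  0.66  1.85 -0.    0.63  2.27] 0.14444503728178532
```

Held for over 2.5 s at about 11.5 N on the side and 9 N on the rail. Next I'll retreat diagonally, then off the rail, and lift.

Call:
arm_command([
  [[0.0015,0,0,0,0,0,0],[0.003,0,0,0,0,0,0],[0.003,0,0,0,0,0,0],[0.004,-0.003,0,0,0,0,0],[0.0035,-0.0035,0,0,0,0,0]],
])

```text
time_s: 18.6
eef_pos: [0.5969, 0.1534, 0.0161]
ee_rot: [0.97, -0.242, -0.0, 0.0]
force: [-0.2, 0.4, -3.9]
width: 0.149
grip_force: 88.6
```

Call:
arm_command([
  [[0.0035,-0.0035,0,0,0,0,0],[0.0035,-0.0035,0,0,0,0,0],[0,0,0,0,0,0,0]],
])

```text
time_s: 18.9
eef_pos: [0.607, 0.1566, 0.0162]
ee_rot: [0.97, -0.242, 0.0, -0.0]
force: [0.6, -0.4, -3.5]
width: 0.146
grip_force: 88.5
```

```bash
python3 st.py
```

```text
t 18.9 yaw -73.02 off mm x,y -5.6 23.8 z 0.0162 F rail x,y,z 0.6 0.5 -3.5 M [-0.    0.01  0.04] j [ 0.2   0.68  1.79 -0.    0.67  2.26] 0.14581625819795807
```

Call:
arm_command([
  [[0,0,-0.015,0,0,0,0],[0,0,-0.025,0,0,0,0],[0,0,-0.03,0,0,0,0],[0,0,-0.03,0,0,0,0],[0,0,-0.02,0,0,0,0]],
])

```text
time_s: 19.4
eef_pos: [0.6066, 0.1564, 0.1395]
ee_rot: [0.97, -0.242, 0.001, -0.0]
force: [0.7, 1.5, -3.4]
width: 0.147
grip_force: 88.6
```

Call:
arm_command([
  [[0.0008,0.02,0,0,0,0,0],[0.0008,0.03,0,0,0,0,0],[0.0008,0.03,0,0,0,0,0],[0.0008,0.03,0,0,0,0,0],[0.0008,0.03,0,0,0,0,0]],
])

```text
time_s: 19.9
eef_pos: [0.5431, 0.0299, 0.1373]
ee_rot: [0.97, -0.242, 0.0, -0.0]
force: [0.1, -0.5, -3.2]
width: 0.147
grip_force: 88.6
```

Call:
arm_command([
  [[0.0008,0.03,0,0,0,0,0],[0.0008,0.03,0,0,0,0,0],[0.0008,0.03,0,0,0,0,0],[0.0008,0.03,0,0,0,0,0],[0.0008,0.03,0,0,0,0,0]],
])

```text
time_s: 20.4
eef_pos: [0.4762, -0.1044, 0.1373]
ee_rot: [0.97, -0.242, 0.0, 0.0]
force: [0.9, -0.6, -4.0]
width: 0.148
grip_force: 88.6
```

Call:
arm_command([
  [[0.0008,0.03,0,0,0,0,0],[0.0008,0.03,0,0,0,0,0],[0,0.016,0,0,0,0,0],[0,0,0,0,0,0,0]],
])

```text
time_s: 20.8
eef_pos: [0.4417, -0.1728, 0.1371]
ee_rot: [0.97, -0.243, 0.0, 0.0]
force: [-0.3, 1.2, -3.2]
width: 0.144
grip_force: 88.6
```

```bash
python3 st.py
cat > chk.py <<'E'
import re
from h import *
src=open('fit.py').read()
t=snap('top');import pickle;pickle.dump(t,open('top_now.pkl','wb'))
src=src.replace("s=pickle.load(open('s0.pkl','rb'))['top']","s=pickle.load(open('top_now.pkl','rb'))").replace("side_in=((464,290),(433,45)),side_out=((438,300),(403,45))","side_in=((459,290),(412,48)),side_out=((436,300),(385,48))")
exec(src)
E
python3 chk.py
```

```text
t 20.8 yaw -73.15 off mm x,y 261.3 -230.3 z 0.1371 F rail x,y,z -1.2 0.1 -3.2 M [-0.01  0.01  0.06] j [-0.44  0.33  2.06 -0.    0.74  1.63] 0.14373187676891397
rail_in [218.94 186.41] 0.1 (array([0.52614126, 0.15492276, 0.056     ]), np.float64(-72.93760234752683))
rail_out [218.61 194.09] 0.16 (array([0.50698501, 0.15483384, 0.056     ]), np.float64(-72.83362297997391))
side_in [180.51 161.87] 0.2 (array([0.55130211, 0.18971254, 0.056     ]), np.float64(18.017896501443705))
side_out [173.73 151.34] 1.49 (array([0.57549598, 0.21424733, 0.056     ]), np.float64(10.340846513075219))
```

```bash
cat > chk2.py <<'E'
import pickle,contextlib,io
from h import *
src=open('fit.py').read().split("C=lambda")[0]
exec(src)
t=pickle.load(open('top_now.pkl','rb'));s0=s;w=pickle.load(open('s5.pkl','rb'))[0]
def run(img,name,p0,p1,z,half=3,it=3):
    global s,ch
    s=img;g=img['img'].astype(float);ch=g[...,0]-g[...,2]
    p0,p1=np.array(p0,float),np.array(p1,float)
    for _ in range(it):
        o,d,e=edge(p0,p1,half);p0=o+d*((p0-o)@d);p1=o+d*((p1-o)@d)
    print(name,p0.round(1),p1.round(1),'std',e.round(2),'yaw',round(world(o,d,z)[1],2))
for nm,im,so,si in(('before',s0,((182,191),(174,135)),((188.5,188),(181,135))),('after',t,((181,188),(169,135)),((186.5,186),(175.5,133)))):
    run(im,nm+' rail_in',(197,193),(246,180),.056); run(im,nm+' rail_out',(197,201),(244,188),.056)
    run(im,nm+' side_in',si[0],si[1],.055); run(im,nm+' side_out',so[0],so[1],.055)
run(w,'wrist side_in',(20,210),(150,301),.055,6);run(w,'wrist rail_in',(545,217),(425,308),.056,6)
E
python3 chk2.py
python3 - <<'E'
import sys;sys.path.insert(0,'.')
from h import *
import pickle
w,sc=pickle.load(open('s5.pkl','rb'))
g=w['img'].astype(float).sum(2)/3
t=pickle.load(open('top_now.pkl','rb'))['img'].astype(int);
for r in(140,160,180): print(r,[tuple(t[r,c]) [0]-t[r,c][2] for c in range(162,200)])
E
```

```text
before rail_in [196.8 192.3] [245.8 179.3] std 0.13 yaw -73.23
before rail_out [196.7 200. ] [243.8 187.2] std 0.25 yaw -72.87
before side_in [189.  187.9] [180.3 135.1] std 0.14 yaw 11.86
before side_out [182. 191.] [172.7 135.2] std 0.14 yaw 12.06
after rail_in [196.8 192.3] [245.8 179.2] std 0.08 yaw -73.11
after rail_out [196.7 200. ] [243.8 187.2] std 0.16 yaw -72.92
after side_in [187.3 185.8] [172.1 134. ] std 0.11 yaw 18.83
after side_out [180.4 188. ] [164.9 136.1] std 0.11 yaw 19.12
wrist side_in [ 22.7 206.4] [149.9 301.1] std 0.12 yaw -161.11
wrist rail_in [544.9 216.8] [425.6 308.7] std 0.61 yaw 106.82
140 [np.int64(16), np.int64(15), np.int64(16), np.int64(25), np.int64(42), np.int64(62), np.int64(70), np.int64(68), np.int64(70), np.int64(70), np.int64(67), np.int64(53), np.int64(31), np.int64(12), np.int64(7), np.int64(10), np.int64(14), np.int64(16), np.int64(19), np.int64(19), np.int64(19), np.int64(18), np.int64(19), np.int64(16), np.int64(14), np.int64(17), np.int64(17), np.int64(16), np.int64(17), np.int64(17), np.int64(16), np.int64(16), np.int64(15), np.int64(15
[... 429 characters left out ...]
.int64(17), np.int64(16), np.int64(16), np.int64(16), np.int64(15), np.int64(16), np.int64(15), np.int64(15), np.int64(15), np.int64(16), np.int64(14), np.int64(15)]
180 [np.int64(21), np.int64(19), np.int64(20), np.int64(18), np.int64(19), np.int64(17), np.int64(18), np.int64(18), np.int64(17), np.int64(17), np.int64(17), np.int64(17), np.int64(17), np.int64(15), np.int64(17), np.int64(25), np.int64(47), np.int64(65), np.int64(72), np.int64(71), np.int64(72), np.int64(72), np.int64(67), np.int64(52), np.int64(27), np.int64(8), np.int64(5), np.int64(11), np.int64(15), np.int64(16), np.int64(16), np.int64(17), np.int64(17), np.int64(19), np.int64(16), np.int64(18), np.int64(18), np.int64(17)]
```

```bash
cat >> chk2.py <<'E'
print('---')
def run2(img,name,p0,p1,z,half=4,it=3):
    global s,ch
    s=img;ch=img['img'].astype(float).mean(2)
    p0,p1=np.array(p0,float),np.array(p1,float)
    for _ in range(it):
        o,d,e=edge(p0,p1,half);p0=o+d*((p0-o)@d);p1=o+d*((p1-o)@d)
    print(name,p0.round(1),p1.round(1),'std',e.round(2),'yaw',round(world(o,d,z)[1],2),ray(s,*p0,z).round(4),ray(s,*p1,z).round(4))
run2(w,'sq y outer',(100,199),(205,290),.028); run2(w,'sq x outer',(460,203),(350,299),.028)
run2(w,'sq y inner',(143,155),(212,206),.028); run2(w,'sq x inner',(412,152),(345,208),.028)
run(w,'rail lining edge?',(530,185),(420,282),.056,5)
run2(w,'rail lining inner top',(545,178),(425,275),.056,5)
w4=pickle.load(open('s4.pkl','rb'))[0]
E
sed -i '/wrist rail_in/!b' chk2.py; python3 chk2.py | sed -n '/---/,$p'
python3 - <<'E'
import sys;sys.path.insert(0,'.')
from h import *
import pickle
w,sc=pickle.load(open('s5.pkl','rb'));g=w['img'].astype(int)
for c in (480,520): print(c,[tuple(int(k) for k in g[r,c]) for r in range(120,300,5)])
E
```

```text
---
sq y outer [ 96.4 203.3] [203.6 291.6] std 0.25 yaw -162.65 [0.6506 0.219  0.028 ] [0.5839 0.1982 0.028 ]
sq x outer [460.5 203.6] [348.  296.6] std 0.12 yaw 106.75 [0.5661 0.0605 0.028 ] [0.5448 0.1311 0.028 ]
sq y inner [140.6 159. ] [214.  202.6] std 2.21 yaw -150.53 [0.6584 0.1872 0.028 ] [0.6236 0.1676 0.028 ]
sq x inner [407.8 147.2] [343.1 205.6] std 0.2 yaw 106.68 [0.604  0.0732 0.028 ] [0.5923 0.112  0.028 ]
rail lining edge? [531.6 187. ] [416.6 277.8] std 2.32 yaw 106.44
rail lining inner top [545.6 178.8] [425. 275.] std 0.18 yaw 106.9 [0.5743 0.0379 0.056 ] [0.5569 0.0952 0.056 ]
480 [(216, 215, 197), (216, 213, 193), (215, 218, 197), (196, 191, 173), (198, 192, 175), (195, 189, 172), (189, 182, 164), (107, 105, 97), (50, 53, 48), (54, 51, 49), (46, 46, 46), (50, 47, 45), (44, 42, 38), (43, 45, 43), (45, 45, 39), (50, 47, 47), (39, 37, 32), (51, 50, 44), (48, 42, 46), (38, 36, 35), (45, 41, 42), (35, 36, 33), (50, 47, 46), (83, 80, 76), (82, 81, 79), (86, 84, 81), (87, 83, 81), (83, 81, 77), (86, 83, 81), (86, 79, 72), (125, 98, 61), (158, 119, 73), (159, 124, 79), (160, 123, 76), (158, 125, 77), (162, 126, 80)]
520 [(212, 213, 194), (210, 212, 194), (212, 210, 189), (212, 213, 194), (172, 177, 160), (54, 53, 50), (48, 51, 48), (47, 47, 39), (46, 44, 44), (48, 47, 42), (43, 46, 37), (42, 43, 41), (48, 45, 42), (42, 37, 37), (37, 34, 34), (38, 43, 38), (74, 73, 71), (82, 79, 75), (83, 83, 79), (87, 84, 79), (80, 78, 73), (85, 81, 75), (83, 80, 78), (81, 72, 63), (136, 109, 68), (159, 122, 76), (159, 122, 76), (158, 124, 76), (161, 124, 80), (159, 124, 76), (158, 122, 76), (155, 120, 75), (160, 124, 76), (144, 137, 125), (137, 133, 122), (143, 138, 127)]
```

The fits from both cameras agree. The square lay flush on the rail (both −73.1°), but the side board ended about 2° past true, because the near end of its lining levered it over at 13–16 N. I'll push it back inwards from outside with the tip of the square's x-leg, then press again more gently. First I'll work out where the contact will be.

Run:
```python
from h import *
import pickle
t=pickle.load(open('top_now.pkl','rb'))
x=np.array([np.cos(np.radians(-73.05)),np.sin(np.radians(-73.05))]);y=np.array([-x[1],x[0]]);O=np.array([.5190,.1783])
for p in((187.3,185.8),(172.1,134),(180.4,188),(164.9,136.1)):
    q=ray(t,*p,.055)[:2];d=q-O;print(q.round(4),'rail mm',(d@x*1e3).round(1),(d@y*1e3).round(1))
# start: origin at rail (-135,150)
e=env.get_obs();print(e['eef_pos'])
yaw=np.radians(2*np.degrees(np.arctan2(e['ee_rot'][1],e['ee_rot'][0])));tx=np.array([np.cos(yaw),np.sin(yaw)]);ty=np.array([tx[1],-tx[0]])
for r in((-.135,.150),(-.135,.165)):
    g=O+r[0]*x+r[1]*y;d=g-e['eef_pos'][:2];print('goal',g,'tool d',d@tx,d@ty)
print([ (b['point'].round(3) if hasattr(b['point'],'round') else b['point'],b['p']) for q in('square','tin','sauce') for b in env.boxes_of('top',q)])
```

```text
[0.5399 0.1859] rail mm -1.2 22.3
[0.6695 0.2299] rail mm -5.5 159.1
[0.534  0.2025] rail mm -18.8 21.4
[0.6636 0.2474] rail mm -24.0 158.5
[ 0.44225896 -0.17197044  0.1370817 ]
goal [0.62312643 0.3511661 ] tool d -0.0871992340468707 -0.5466087931505922
goal [0.63747482 0.35553915] tool d -0.07660857039416756 -0.5572313090199761
[([0.2371, 0.2563, 0.0184], 0.94), ([0.3953, 0.0634, 0.0153], 0.93), ([0.4895, -0.1259, 0.1484], 0.64), ([0.748, 0.2075, 0.0872], 0.85), ([0.7605, 0.0106, 0.124], 0.62)]
```

Call:
arm_command([
  [[-0.0048,-0.02,0,0,0,0,0],[-0.0048,-0.031,0,0,0,0,0],[-0.0048,-0.031,0,0,0,0,0],[-0.0048,-0.031,0,0,0,0,0],[-0.0048,-0.031,0,0,0,0,0]],
])

```text
time_s: 21.5
eef_pos: [0.4895, -0.0308, 0.1364]
ee_rot: [0.97, -0.242, 0.0, -0.0]
force: [1.7, -0.6, -3.2]
width: 0.145
grip_force: 88.7
```

Call:
arm_command([
  [[-0.0048,-0.031,0,0,0,0,0],[-0.0048,-0.031,0,0,0,0,0],[-0.0048,-0.031,0,0,0,0,0],[-0.0048,-0.031,0,0,0,0,0],[-0.0048,-0.031,0,0,0,0,0]],
])

```text
time_s: 22.0
eef_pos: [0.5408, 0.1176, 0.1363]
ee_rot: [0.97, -0.241, -0.0, -0.0]
force: [0.4, -0.1, -3.9]
width: 0.147
grip_force: 88.7
```

Call:
arm_command([
  [[-0.0048,-0.031,0,0,0,0,0],[-0.0048,-0.031,0,0,0,0,0],[-0.0048,-0.031,0,0,0,0,0],[-0.0048,-0.031,0,0,0,0,0],[-0.0048,-0.031,0,0,0,0,0]],
])

```text
time_s: 22.5
eef_pos: [0.5921, 0.2657, 0.1362]
ee_rot: [0.97, -0.241, -0.0, 0.0]
force: [0.4, -0.5, -3.6]
width: 0.151
grip_force: 88.7
```

Call:
arm_command([
  [[-0.0048,-0.031,0,0,0,0,0],[-0.0048,-0.031,0,0,0,0,0],[-0.004,-0.031,0,0,0,0,0],[0,0,0,0,0,0,0],[0,0,0,0,0,0,0]],
])

```text
time_s: 23.0
eef_pos: [0.6232, 0.3532, 0.1356]
ee_rot: [0.971, -0.241, -0.0, 0.0]
force: [-0.1, -0.3, -4.0]
width: 0.147
grip_force: 89.0
```

```bash
sed -i 's/^d=o/d=o/' st.py
cat >> st.py <<'E'
r=o['eef_pos'][:2]-[.5190,.1783];print('rail mm',(r@x*1e3).round(1),(r@y*1e3).round(1))
E
python3 st.py
```

```text
t 23.0 yaw -72.9 off mm x,y -188.9 96.7 z 0.1356 F rail x,y,z 0.2 -0.1 -4.0 M [-0.01  0.03  0.03] j [0.47 0.64 1.49 0.   1.01 2.53] 0.1474267536490441
rail mm -136.9 150.7
```

Next: descend 0.119 m outside the board, then approach along rail +x.

Call:
arm_command([
  [[0,0,0.03,0,0,0,0],[0,0,0.03,0,0,0,0],[0,0,0.03,0,0,0,0],[0,0,0.019,0,0,0,0],[0,0,0.01,0,0,0,0]],
])

```text
time_s: 23.5
eef_pos: [0.6226, 0.3507, 0.0152]
ee_rot: [0.97, -0.242, -0.001, 0.001]
force: [0.2, 0.1, -3.7]
width: 0.143
grip_force: 88.9
```

Call:
arm_command([
  [[0.0035,0.0035,0,0,0,0,0],[0.0035,0.0035,0,0,0,0,0],[0.0035,0.0035,0,0,0,0,0],[0.0035,0.0035,0,0,0,0,0],[0,0,0,0,0,0,0]],
])

```text
time_s: 24.0
eef_pos: [0.6306, 0.3321, 0.0181]
ee_rot: [0.97, -0.243, 0.0, -0.0]
force: [-0.8, -0.5, -4.4]
width: 0.148
grip_force: 88.9
```

```bash
python3 st.py
```

```text
t 24.0 yaw -73.07 off mm x,y -166.6 97.6 z 0.0181 F rail x,y,z 0.2 -0.9 -4.4 M [-0.02  0.03  0.03] j [ 0.44  0.77  1.57 -0.    0.8   2.5 ] 0.14817670629590374
rail mm -114.6 151.6
```

Call:
arm_command([
  [[0.0014,0.0014,0,0,0,0,0],[0.0007,0.0007,0,0,0,0,0],[0,0,0,0,0,0,0]],
])

```text
time_s: 24.3
eef_pos: [0.6308, 0.33, 0.0173]
ee_rot: [0.97, -0.242, 0.0, -0.0]
force: [0.7, 0.8, -3.4]
width: 0.147
grip_force: 89.0
```

```bash
python3 st.py
```

```text
t 24.3 yaw -73.03 off mm x,y -164.5 97.2 z 0.0173 F rail x,y,z -0.5 0.9 -3.4 M [ 0.02 -0.01 -0.01] j [0.44 0.77 1.57 0.   0.8  2.5 ] 0.14747001417278996
rail mm -112.5 151.2
```

Call:
arm_command([
  [[0.0014,0.0014,0,0,0,0,0],[0.0007,0.0007,0,0,0,0,0],[0,0,0,0,0,0,0]],
])

```text
time_s: 24.6
eef_pos: [0.6319, 0.3273, 0.0173]
ee_rot: [0.97, -0.242, 0.0, -0.0]
force: [-0.1, 2.2, -3.7]
width: 0.146
grip_force: 89.1
```

```bash
python3 st.py
```

```text
t 24.6 yaw -73.03 off mm x,y -161.6 97.4 z 0.0173 F rail x,y,z -2.1 0.5 -3.7 M [ 0.45 -0.13  0.13] j [0.44 0.77 1.58 0.   0.8  2.5 ] 0.14584285038969153
rail mm -109.6 151.4
```

Call:
arm_command([
  [[0.0014,0.0014,0,0,0,0,0],[0.0014,0.0014,0,0,0,0,0],[0.0014,0.0014,0,0,0,0,0],[0.0014,0.0014,0,0,0,0,0],[0,0,0,0,0,0,0]],
])

```text
time_s: 25.1
eef_pos: [0.6341, 0.3193, 0.0172]
ee_rot: [0.97, -0.242, 0.0, 0.0]
force: [0.4, 1.4, -2.5]
width: 0.146
grip_force: 89.0
```

```bash
python3 st.py
```

```text
t 25.1 yaw -73.04 off mm x,y -153.3 97.3 z 0.0172 F rail x,y,z -1.2 0.8 -2.5 M [ 0.36 -0.14  0.08] j [ 0.42  0.77  1.58 -0.    0.79  2.48] 0.14617349061884133
rail mm -101.3 151.2
```

Call:
arm_command([
  [[-0.005,-0.005,0,0,0,0,0],[-0.01,-0.01,0,0,0,0,0],[-0.005,-0.005,-0.02,0,0,0,0],[0,0,-0.03,0,0,0,0],[0,0,-0.03,0,0,0,0]],
])

```text
time_s: 25.6
eef_pos: [0.6244, 0.3477, 0.0975]
ee_rot: [0.97, -0.242, -0.001, 0.001]
force: [1.4, 0.7, -3.0]
width: 0.144
grip_force: 89.0
```

Call:
arm_command([
  [[0,0,-0.03,0,0,0,0],[0,0,-0.01,0,0,0,0]],
])

```text
time_s: 25.8
eef_pos: [0.6265, 0.3483, 0.1404]
ee_rot: [0.97, -0.242, 0.001, -0.001]
force: [-0.3, 0.3, -3.3]
width: 0.148
grip_force: 89.2
```

```bash
python3 st.py
cat > chk3.py <<'E'
src=open('chk2.py').read().split("for nm,im")[0]
exec(src)
from h import *
t=snap('top');pickle.dump(t,open('top_now.pkl','wb'))
run(t,'rail_in',(197,193),(246,180),.056); run(t,'rail_out',(197,201),(244,188),.056)
import sys;sh=float(sys.argv[1])
run(t,'side_in',(188.5,188),(177.5+sh,135),.055); run(t,'side_out',(182,191),(169.5+sh,135),.055)
E
python3 chk3.py 0
```

```text
t 25.8 yaw -72.99 off mm x,y -183.3 98.4 z 0.1404 F rail x,y,z -0.4 -0.2 -3.3 M [0.05 0.02 0.01] j [0.47 0.64 1.49 0.   1.01 2.52] 0.1477420250733503
rail mm -131.3 152.4
rail_in [196.8 192.3] [245.8 179.3] std 0.13 yaw -73.23
rail_out [196.7 200. ] [243.8 187.1] std 0.22 yaw -72.87
side_in [188.8 187.9] [178.1 134.9] std 0.16 yaw 13.9
side_out [181.7 191.1] [170.2 134.9] std 0.21 yaw 14.19
```

The side now leans in again by about 2.9°. I'll go back over the box and press again, stopping at about 10 N.

Call:
arm_command([
  [[0.0119,0.0267,0,0,0,0,0],[0.0119,0.0267,0,0,0,0,0],[0.0119,0.0267,0,0,0,0,0],[0.0119,0.0267,0,0,0,0,0],[0.0119,0.0267,0,0,0,0,0]],
])

```text
time_s: 26.35
eef_pos: [0.6142, 0.1999, 0.1354]
ee_rot: [0.97, -0.242, -0.001, 0.001]
force: [1.1, -1.0, -3.6]
width: 0.147
grip_force: 89.1
```

Call:
arm_command([
  [[0.0119,0.0267,0,0,0,0,0],[0.0119,0.0267,0,0,0,0,0],[0,0,0,0,0,0,0],[0,0,0,0,0,0,0]],
])

```text
time_s: 26.75
eef_pos: [0.6107, 0.1422, 0.136]
ee_rot: [0.97, -0.243, -0.001, 0.0]
force: [0.1, 0.7, -2.5]
width: 0.147
grip_force: 89.2
```

```bash
python3 st.py
```

```text
t 26.75 yaw -73.1 off mm x,y 9.3 23.3 z 0.136 F rail x,y,z -0.6 0.3 -2.5 M [0.03 0.   0.04] j [0.18 0.53 1.72 0.   0.9  2.24] 0.1468685115706822
rail mm 61.3 77.2
```

Call:
arm_command([
  [[0,0,0.03,0,0,0,0],[0,0,0.03,0,0,0,0],[0,0,0.03,0,0,0,0],[0,0,0.019,0,0,0,0],[0,0,0.01,0,0,0,0]],
])

```text
time_s: 27.25
eef_pos: [0.6099, 0.1435, 0.0156]
ee_rot: [0.97, -0.242, -0.001, 0.001]
force: [-0.2, -0.2, -3.1]
width: 0.144
grip_force: 89.1
```

Call:
arm_command([
  [[-0.0042,0.0014,0,0,0,0,0],[-0.0042,0.0014,0,0,0,0,0],[-0.0042,0.0014,0,0,0,0,0],[-0.0042,0.0014,0,0,0,0,0],[0,0,0,0,0,0,0]],
])

```text
time_s: 27.75
eef_pos: [0.5935, 0.1456, 0.019]
ee_rot: [0.97, -0.242, 0.0, -0.0]
force: [1.1, -0.7, -2.9]
width: 0.145
grip_force: 89.1
```

```bash
python3 st.py
```

```text
t 27.75 yaw -73.02 off mm x,y 1.0 7.8 z 0.019 F rail x,y,z 1.0 0.8 -2.9 M [-0.03  0.06  0.03] j [0.19 0.66 1.83 0.   0.65 2.25] 0.14504140983900082
rail mm 53.0 61.8
```

Call:
arm_command([
  [[-0.0014,0.0014,0,0,0,0,0],[-0.0014,0.0014,0,0,0,0,0],[-0.0014,0.0014,0,0,0,0,0],[-0.0004,0.0004,0,0,0,0,0],[0,0,0,0,0,0,0]],
])

```text
time_s: 28.25
eef_pos: [0.5877, 0.1434, 0.0182]
ee_rot: [0.97, -0.242, -0.0, 0.0]
force: [-0.2, -0.3, -3.1]
width: 0.146
grip_force: 89.1
```

Call:
arm_command([
  [[-0.0007,0.0007,0,0,0,0,0],[-0.0004,0.0004,0,0,0,0,0],[0,0,0,0,0,0,0]],
])

```text
time_s: 28.55
eef_pos: [0.5868, 0.1432, 0.0183]
ee_rot: [0.97, -0.242, 0.0, -0.0]
force: [2.9, 1.0, -4.4]
width: 0.146
grip_force: 89.0
```

```bash
python3 st.py
```

```text
t 28.55 yaw -73.03 off mm x,y 1.3 0.6 z 0.0183 F rail x,y,z -0.1 3.1 -4.4 M [ 0.19 -0.58  0.  ] j [0.19 0.66 1.85 0.   0.64 2.25] 0.14587816562003703
rail mm 53.3 54.6
```

Call:
arm_command([
  [[-0.0017,-0.0011,0,0,0,0,0],[-0.0017,-0.0011,0,0,0,0,0],[-0.0017,-0.0011,0,0,0,0,0],[0,0,0,0,0,0,0]],
])

```text
time_s: 28.95
eef_pos: [0.5851, 0.1486, 0.0187]
ee_rot: [0.97, -0.242, 0.002, -0.001]
force: [9.2, -2.3, -4.8]
width: 0.145
grip_force: 89.0
```

```bash
python3 st.py
```

```text
t 28.95 yaw -73.01 off mm x,y -4.3 0.6 z 0.0187 F rail x,y,z 4.8 8.1 -4.8 M [-0.41 -1.51 -0.05] j [ 0.2   0.66  1.85 -0.    0.63  2.26] 0.14536421702966204
rail mm 47.7 54.5
```

Call:
arm_command([
  [[-0.0007,-0.0007,0,0,0,0,0],[-0.0007,-0.0007,0,0,0,0,0],[0,0,0,0,0,0,0]],
])

```text
time_s: 29.25
eef_pos: [0.5846, 0.1503, 0.0187]
ee_rot: [0.97, -0.242, 0.002, -0.0]
force: [8.5, -2.3, -4.3]
width: 0.142
grip_force: 89.0
```

```bash
python3 st.py
```

```text
t 29.25 yaw -73.02 off mm x,y -6.1 0.6 z 0.0187 F rail x,y,z 4.7 7.4 -4.3 M [-0.54 -1.49  0.03] j [ 0.2   0.66  1.85 -0.    0.63  2.26] 0.14249738361196757
rail mm 45.9 54.6
```

Call:
arm_command([
  [[-0.0009,-0.0006,0,0,0,0,0],[-0.0009,-0.0006,0,0,0,0,0],[0,0,0,0,0,0,0]],
])

```text
time_s: 29.55
eef_pos: [0.584, 0.1522, 0.0188]
ee_rot: [0.97, -0.242, 0.002, -0.001]
force: [10.9, -3.5, -4.7]
width: 0.143
grip_force: 89.0
```

```bash
python3 st.py
```

```text
t 29.55 yaw -73.01 off mm x,y -8.1 0.6 z 0.0188 F rail x,y,z 6.5 9.4 -4.7 M [-0.8  -1.92 -0.04] j [ 0.21  0.65  1.85 -0.    0.63  2.27] 0.1425699805839135
rail mm 43.9 54.5
```

Call:
arm_command([
  [[-0.0004,-0.0004,0,0,0,0,0],[0,0,0,0,0,0,0],[0,0,0,0,0,0,0]],
])

```text
time_s: 29.85
eef_pos: [0.5838, 0.1527, 0.0188]
ee_rot: [0.97, -0.242, 0.002, -0.001]
force: [10.8, -4.6, -4.7]
width: 0.145
grip_force: 89.0
```

```bash
python3 st.py
```

```text
t 29.85 yaw -73.02 off mm x,y -8.6 0.5 z 0.0188 F rail x,y,z 7.6 9.0 -4.7 M [-0.81 -1.9  -0.01] j [ 0.21  0.65  1.85 -0.    0.63  2.27] 0.14487900073062046
rail mm 43.4 54.5
```

Call:
arm_command([
  [[-0.0003,-0.0003,0,0,0,0,0],[0,0,0,0,0,0,0],[0,0,0,0,0,0,0]],
])

```text
time_s: 30.15
eef_pos: [0.5837, 0.1531, 0.0188]
ee_rot: [0.97, -0.242, 0.002, -0.001]
force: [10.7, -3.7, -4.5]
width: 0.145
grip_force: 89.0
```

```bash
python3 st.py
```

```text
t 30.15 yaw -73.02 off mm x,y -9.0 0.5 z 0.0188 F rail x,y,z 6.7 9.2 -4.5 M [-0.91 -1.87  0.05] j [ 0.21  0.65  1.85 -0.    0.63  2.27] 0.14496493519869894
rail mm 43.0 54.5
```

Call:
arm_command([
  [[-0.0002,-0.0002,0,0,0,0,0],[0,0,0,0,0,0,0],[0,0,0,0,0,0,0]],
])

```text
time_s: 30.45
eef_pos: [0.5836, 0.1532, 0.0188]
ee_rot: [0.97, -0.242, 0.002, -0.001]
force: [10.5, -4.6, -3.9]
width: 0.145
grip_force: 89.0
```

```bash
python3 st.py
```

```text
t 30.45 yaw -73.02 off mm x,y -9.2 0.5 z 0.0188 F rail x,y,z 7.4 8.7 -3.9 M [-1.1  -1.95  0.02] j [ 0.21  0.65  1.85 -0.    0.63  2.27] 0.14542508207832372
rail mm 42.8 54.5
```

Call:
arm_command([
  [[-0.0002,-0.0002,0,0,0,0,0],[0,0,0,0,0,0,0],[0,0,0,0,0,0,0]],
])

```text
time_s: 30.75
eef_pos: [0.5836, 0.1533, 0.0188]
ee_rot: [0.97, -0.242, 0.002, -0.0]
force: [10.7, -7.2, -4.5]
width: 0.15
grip_force: 89.1
```

```bash
python3 st.py
```

```text
t 30.75 yaw -73.01 off mm x,y -9.3 0.5 z 0.0188 F rail x,y,z 10.0 8.1 -4.5 M [-1.45 -2.04  0.02] j [ 0.21  0.65  1.85 -0.    0.63  2.27] 0.15046662927206825
rail mm 42.7 54.5
```

Call:
arm_command([
  [[-0.0002,0.0002,0,0,0,0,0],[0,0,0,0,0,0,0],[0,0,0,0,0,0,0]],
])

```text
time_s: 31.05
eef_pos: [0.5836, 0.1533, 0.0188]
ee_rot: [0.97, -0.242, 0.002, -0.001]
force: [12.8, -8.0, -5.4]
width: 0.144
grip_force: 89.0
```

```bash
python3 st.py
cat > chk4.py <<'E'
src=open('chk2.py').read();a,b=src.split("for nm,im")[0],src.split("print('---')")[1].split("run2(w,'sq y outer'")[0]
exec(a);exec(b)
w=snap('wrist');pickle.dump(w,open('s6.pkl','wb'))
run(w,'wrist side_in',(20,207),(150,302),.055,8);run(w,'wrist rail_in',(545,217),(425,308),.056,6)
run2(w,'rail lining top',(545,178),(425,275),.056,5)
run2(w,'sq y outer',(100,203),(205,292),.030); run2(w,'sq x outer',(460,203),(350,296),.030)
E
python3 chk4.py
```

```text
t 31.05 yaw -73.02 off mm x,y -9.3 0.5 z 0.0188 F rail x,y,z 11.4 9.9 -5.4 M [-1.34 -2.23  0.05] j [ 0.21  0.65  1.85 -0.    0.63  2.27] 0.14392399701178824
rail mm 42.7 54.5
wrist side_in [ 28.4 195.8] [154.  295.8] std 0.14 yaw -163.0
wrist rail_in [543.2 214.7] [423.7 306.4] std 0.63 yaw 106.57
rail lining top [543.8 176.5] [423.4 273. ] std 0.19 yaw 106.95 [0.5749 0.0362 0.056 ] [0.5572 0.0942 0.056 ]
sq y outer [ 99.  204.2] [204.4 292.7] std 0.99 yaw -163.26 [0.6499 0.2171 0.03  ] [0.5835 0.1971 0.03  ]
sq x outer [460.5 203.6] [349.4 295.3] std 0.18 yaw 106.69 [0.5664 0.0596 0.03  ] [0.5455 0.1292 0.03  ]
```

The side now reads 17.0° against 16.95° for true, with forces of about 11 N and 10 N. Holding.

Call:
arm_command([
  [[0,0,0,0,0,0,0],[0,0,0,0,0,0,0],[0,0,0,0,0,0,0],[0,0,0,0,0,0,0],[0,0,0,0,0,0,0]],
])

```text
time_s: 31.6
eef_pos: [0.5836, 0.1533, 0.0189]
ee_rot: [0.97, -0.242, 0.002, -0.001]
force: [11.1, -6.6, -3.8]
width: 0.15
grip_force: 89.0
```

Call:
arm_command([
  [[0,0,0,0,0,0,0],[0,0,0,0,0,0,0],[0,0,0,0,0,0,0],[0,0,0,0,0,0,0],[0,0,0,0,0,0,0]],
])

```text
time_s: 32.1
eef_pos: [0.5836, 0.1533, 0.0189]
ee_rot: [0.97, -0.242, 0.002, -0.001]
force: [11.5, -7.4, -4.6]
width: 0.144
grip_force: 89.0
```

Call:
arm_command([
  [[0,0,0,0,0,0,0],[0,0,0,0,0,0,0],[0,0,0,0,0,0,0],[0,0,0,0,0,0,0],[0,0,0,0,0,0,0]],
])

```text
time_s: 32.6
eef_pos: [0.5836, 0.1533, 0.0189]
ee_rot: [0.97, -0.242, 0.002, -0.001]
force: [12.6, -7.0, -4.6]
width: 0.146
grip_force: 89.0
```

Call:
arm_command([
  [[0,0,0,0,0,0,0],[0,0,0,0,0,0,0],[0,0,0,0,0,0,0],[0,0,0,0,0,0,0],[0,0,0,0,0,0,0]],
])

```text
time_s: 33.1
eef_pos: [0.5836, 0.1533, 0.0189]
ee_rot: [0.97, -0.242, 0.002, -0.001]
force: [11.1, -6.5, -5.0]
width: 0.15
grip_force: 89.0
```

Call:
arm_command([
  [[0,0,0,0,0,0,0],[0,0,0,0,0,0,0],[0,0,0,0,0,0,0],[0,0,0,0,0,0,0],[0,0,0,0,0,0,0]],
])

```text
time_s: 33.6
eef_pos: [0.5836, 0.1533, 0.0189]
ee_rot: [0.97, -0.242, 0.002, -0.001]
force: [11.5, -6.8, -5.1]
width: 0.146
grip_force: 89.0
```

```bash
python3 st.py; python3 chk4.py | head -1
```

```text
t 33.6 yaw -73.02 off mm x,y -9.3 0.5 z 0.0189 F rail x,y,z 9.9 9.0 -5.1 M [-1.37 -2.27  0.04] j [ 0.21  0.65  1.85 -0.    0.63  2.27] 0.14581633551170672
rail mm 42.7 54.5
wrist side_in [ 28.4 195.9] [153.9 295.7] std 0.15 yaw -162.93
```

Call:
arm_command([
  [[0.0015,0,0,0,0,0,0],[0.003,0,0,0,0,0,0],[0.003,0,0,0,0,0,0],[0.004,-0.003,0,0,0,0,0],[0.0035,-0.0035,0,0,0,0,0]],
])

```text
time_s: 34.15
eef_pos: [0.5974, 0.1523, 0.0181]
ee_rot: [0.97, -0.242, -0.0, 0.0]
force: [-0.1, 0.5, -3.7]
width: 0.148
grip_force: 89.2
```

Call:
arm_command([
  [[0.0035,-0.0035,0,0,0,0,0],[0.0035,-0.0035,0,0,0,0,0],[0,0,0,0,0,0,0]],
])

```text
time_s: 34.45
eef_pos: [0.6076, 0.1555, 0.0182]
ee_rot: [0.97, -0.242, 0.0, -0.0]
force: [0.2, 0.8, -3.5]
width: 0.145
grip_force: 89.2
```

Call:
arm_command([
  [[0,0,-0.015,0,0,0,0],[0,0,-0.025,0,0,0,0],[0,0,-0.03,0,0,0,0],[0,0,-0.03,0,0,0,0],[0,0,-0.02,0,0,0,0]],
])

```text
time_s: 34.95
eef_pos: [0.6072, 0.1553, 0.1415]
ee_rot: [0.97, -0.242, 0.001, -0.0]
force: [-0.7, -0.2, -3.0]
width: 0.147
grip_force: 89.3
```

Call:
arm_command([
  [[0.0008,0.02,0,0,0,0,0],[0.0008,0.03,0,0,0,0,0],[0.0008,0.03,0,0,0,0,0],[0.0008,0.03,0,0,0,0,0],[0.0008,0.03,0,0,0,0,0]],
])

```text
time_s: 35.45
eef_pos: [0.5436, 0.0288, 0.1393]
ee_rot: [0.97, -0.242, 0.0, -0.0]
force: [-0.5, -0.2, -3.6]
width: 0.144
grip_force: 89.2
```

Call:
arm_command([
  [[0.0008,0.03,0,0,0,0,0],[0.0008,0.03,0,0,0,0,0],[0.0008,0.03,0,0,0,0,0],[0.0008,0.03,0,0,0,0,0],[0.0008,0.03,0,0,0,0,0]],
])

```text
time_s: 35.95
eef_pos: [0.4767, -0.1055, 0.1392]
ee_rot: [0.97, -0.242, 0.0, 0.0]
force: [0.4, -0.3, -3.6]
width: 0.145
grip_force: 89.2
```

Call:
arm_command([
  [[0.0008,0.03,0,0,0,0,0],[0.0008,0.03,0,0,0,0,0],[0,0.016,0,0,0,0,0],[0,0,0,0,0,0,0],[0,0,0,0,0,0,0]],
])

```text
time_s: 36.45
eef_pos: [0.4432, -0.1725, 0.139]
ee_rot: [0.97, -0.243, 0.0, 0.0]
force: [0.5, 0.7, -3.2]
width: 0.143
grip_force: 89.2
```

```bash
python3 chk3.py -1.8
```

```text
rail_in [196.8 192.3] [245.8 179.3] std 0.11 yaw -73.23
rail_out [196.7 200. ] [243.8 187.3] std 0.18 yaw -73.01
side_in [188.3 188.1] [174.6 135.3] std 0.08 yaw 17.0
side_out [181.5 191.1] [166.9 135.2] std 0.09 yaw 17.18
```

The side stays true (17.1° against 16.9°). I'll lower the square onto the mat now.

Call:
arm_command([
  [[0,0,0.03,0,0,0,0],[0,0,0.035,0,0,0,0],[0,0,0.03,0,0,0,0],[0,0,0.018,0,0,0,0],[0,0,0.008,0,0,0,0]],
])

```text
time_s: 37.0
eef_pos: [0.4428, -0.1713, 0.0158]
ee_rot: [0.97, -0.242, -0.001, -0.0]
force: [-0.4, 0.6, -3.0]
width: 0.146
grip_force: 89.2
```

Call:
arm_command([
  [[0,0,0.003,0,0,0,0],[0,0,0.003,0,0,0,0],[0,0,0,0,0,0,0]],
])

```text
time_s: 37.3
eef_pos: [0.4438, -0.1725, 0.0117]
ee_rot: [0.97, -0.242, 0.001, 0.0]
force: [-0.8, 0.1, -3.8]
width: 0.148
grip_force: 89.2
```

Call:
arm_command([
  [[0,0,0.0015,0,0,0,0],[0,0,0,0,0,0,0]],
])

```text
time_s: 37.5
eef_pos: [0.4439, -0.1726, 0.0105]
ee_rot: [0.97, -0.242, 0.001, 0.0]
force: [0.6, 1.8, 4.2]
width: 0.146
grip_force: 90.3
```

Contact with the mat (+4 N). Releasing straight, then rising.

Call:
arm_command([
  [[0,0,0,0,0,0,30],[0,0,0,0,0,0,50],[0,0,0,0,0,0,60],[0,0,0,0,0,0,60],[0,0,0,0,0,0,60]],
])

```text
time_s: 38.0
eef_pos: [0.4432, -0.1724, 0.0097]
ee_rot: [0.97, -0.242, 0.0, 0.0]
force: [0.9, -0.0, -0.8]
width: 0.596
grip_force: 0.0
```

Call:
arm_command([
  [[0,0,-0.01,0,0,0,60],[0,0,-0.03,0,0,0,60],[0,0,-0.04,0,0,0,60],[0,0,-0.04,0,0,0,60],[0,0,-0.04,0,0,0,60]],
])

```text
time_s: 38.5
eef_pos: [0.4428, -0.1722, 0.172]
ee_rot: [0.97, -0.242, 0.0, 0.0]
force: [1.3, -0.4, 0.2]
width: 0.603
grip_force: 0.0
```

```bash
python3 st.py
python3 - <<'E'
from h import *
w=snap('wrist','end.png');print([(np.round(b['point'],3),b['p']) for q in('square','grip','mat') for b in env.boxes_of('wrist',q)])
from math import cos,sin,radians
# predicted tips of square at yaw -73, origin (.4439,-.1726) -> brightness along edges
E
```

```text
t 38.5 yaw -73.03 off mm x,y 261.1 -229.1 z 0.172 F rail x,y,z 0.8 1.1 0.2 M [ 0.03 -0.04  0.04] j [-0.43  0.28  2.03  0.    0.83  1.63] 0.6027457115966486
rail mm 313.1 -175.1
[(array([ 0.231, -0.294,  0.019]), 0.94), (array([ 0.449, -0.17 ,  0.017]), 0.93), (array([0.42 , 0.031, 0.018]), 0.62), (array([ 0.451, -0.175,  0.022]), 0.95), (array([ 0.232, -0.298,  0.018]), 0.77), (array([0.421, 0.032, 0.02 ]), 0.61), (array([ 0.499, -0.198,  0.004]), 0.87)]
```

View pics/end.png

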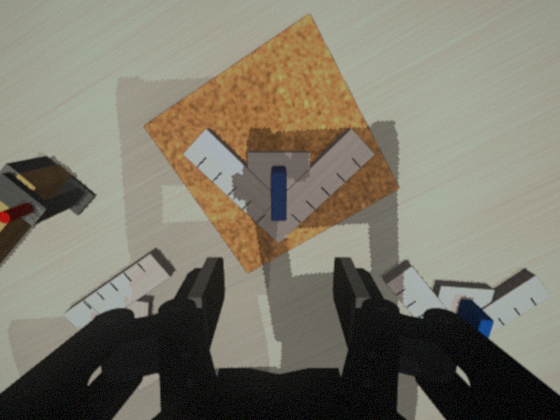

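The square lies flat and entirely on the mat (grip at (279,193)), released, and the gripper is clear. Handing in.

```bash
python3 -c "
from plant import env
print(env.close_job())"
```

```text
the job is handed in; nothing more can be done
None
```

I handed the job in: the square was pressed flush at about 10 N per face for over 2.5 s with the side board true to about 0.2°, then laid flat on the mat and released; a first press at up to 16 N had pushed the board about 2° past square, so I nudged it back with the square and pressed again.

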